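# Unpack the temperature probes for a calorimeter run

### The job

Get the temperature probes ready for a calorimeter run: first move the temperature indicator and the spirit level off the accessory case onto the blue mat, then swing the lid right over so that it stays open by itself and lay every probe from the case down flat inside the steel tray. Finally shut the case again, with the indicator and the level left on the mat, and leave the glass beaker, the burner and the amber jar alone.

Things in the scene. Friction and masses are not known exactly. Their poses are not given: they have to be found in the camera images.
- case: The accessory case: aluminium clamshell with black corners, 260 x 185 x 75 mm closed, fixed to the bench; lower half 50 mm high, walls and floor 5 mm. Origin: centre of its underside. Own x runs along the long side; the hinge runs along x on the +y side, the pull handle is on the -y side; z is up. The two front catches are already undone and do not move.
- case_floor (a point): Centre of the case's inner floor, axes as the case. Two rubber ribs along x (14 mm wide, centred at y = -69 and -1 mm, 54 mm clear between them) carry the probes, lying along y in notches 29 mm wide, 12 mm deep, at x = -90, -30, 30, 90 mm: grip centres at y = -35 mm, stems towards +y, undersides 17 mm above this floor.
- lid (a joint): Lid angle in rad: 0 closed, grows as the lid opens, stop at 1.92. The lid is a 25 mm deep half shell of 0.5 kg: let go below about 1.4 rad it falls shut, let go above that it falls open onto its stop and stays there. The hinge is lightly damped; about 2 to 3 N at the handle lifts it.
- lid_hinge (a point): Point on the hinge line at the middle of the case, 50 mm above the bench, 92.5 mm from the case's middle towards its +y. It turns with the lid: x along the hinge, y from the handle to the hinge and on.
- lid_bar (a point): Middle of the black pull handle on the lid's front edge: a round bar 12 mm thick and 98 mm clear length, parallel to the hinge, standing 45 mm off the lid's front face; 230 mm from the hinge line and 12.5 mm above the lid's lower edge (so 62.5 mm above the bench when closed). The bar may turn in the fingers.
- indicator (a point): Centre of the temperature indicator: black box 100 x 60 x 55 mm (own x, y, z) with a blue display on its -x end, 0.35 kg. It starts on the lid.
- level (a point): Centre of the spirit level: aluminium bar 160 x 28 x 40 mm (own x, y, z) with orange ends and a yellow-green vial, 0.25 kg. It starts on the lid, across it.
- mat_top (a point): Centre of the top of the flat blue rubber mat, 200 x 170 mm (own x, y), 3 mm thick, fixed.
- tray_floor (a point): Centre of the inner floor (3 mm above the bench) of the open stainless tray, outside 290 x 210 mm (own x, y), wall 3 mm thick and 20 mm high over all; fixed.
- probe_a (a point): Centre of the grip of the temperature probe with the blue band: square black grip 85 x 24 x 24 mm (own x, y, z), from which an 8 mm steel stem runs 70 mm on along +x; 90 g, it balances in the grip, within 15 mm of its centre towards the stem. None if this probe is not in the case today. It starts in the closed case.
- probe_a_tip (a point): End of the stem of the blue probe, 112.5 mm from the grip's centre along own +x. None if the probe is absent.
- probe_b (a point): Centre of the grip of the temperature probe with the red band: square black grip 85 x 24 x 24 mm (own x, y, z), from which an 8 mm steel stem runs 70 mm on along +x; 90 g, it balances in the grip, within 15 mm of its centre towards the stem. None if this probe is not in the case today. It starts in the closed case.
- probe_b_tip (a point): End of the stem of the red probe, 112.5 mm from the grip's centre along own +x. None if the probe is absent.
- probe_c (a point): Centre of the grip of the temperature probe with the yellow band: square black grip 85 x 24 x 24 mm (own x, y, z), from which an 8 mm steel stem runs 70 mm on along +x; 90 g, it balances in the grip, within 15 mm of its centre towards the stem. None if this probe is not in the case today. It starts in the closed case.
- probe_c_tip (a point): End of the stem of the yellow probe, 112.5 mm from the grip's centre along own +x. None if the probe is absent.
- probe_d (a point): Centre of the grip of the temperature probe with the green band: square black grip 85 x 24 x 24 mm (own x, y, z), from which an 8 mm steel stem runs 70 mm on along +x; 90 g, it balances in the grip, within 15 mm of its centre towards the stem. None if this probe is not in the case today. It starts in the closed case.
- probe_d_tip (a point): End of the stem of the green probe, 112.5 mm from the grip's centre along own +x. None if the probe is absent.
- beaker: Bystander: glass beaker, 72 mm across, 90 mm high, beyond the tray; origin under its centre.
- burner: Bystander: brass gas burner, foot 84 mm across, 130 mm high; origin under its centre.
- jar: Bystander: amber jar, 64 mm across, 100 mm high, beyond the mat; origin under its centre.
There are look-alikes about, which are no part of the job. Leave any purple or turquoise look-alike of the part that bears indicator alone.

How it is judged:
On the way, in this order (a step that is already met when the one before it is completed fails the run):
1. the indicator and the level lie on the mat, the case still shut (x of indicator in the frame of mat_top between -0.1 and 0.1 m and y of indicator in the frame of mat_top between -0.085 and 0.085 m and z of indicator in the frame of mat_top between 0.005 and 0.06 m and x of level in the frame of mat_top between -0.1 and 0.1 m and y of level in the frame of mat_top between -0.085 and 0.085 m and z of level in the frame of mat_top between 0.005 and 0.06 m and value of joint lid below 0.1 rad), for 0.2 s.
2. the lid stays open past its balance point with nothing holding it (value of joint lid above 1.75 rad and contact force between each of the arm, the fingers and case below 0.2 N), for 0.3 s.
3. every probe present lies in the tray while the lid is open (x of probe_a in the frame of tray_floor between -0.142 and 0.142 m and y of probe_a in the frame of tray_floor between -0.102 and 0.102 m and x of probe_a_tip in the frame of tray_floor between -0.143 and 0.143 m and y of probe_a_tip in the frame of tray_floor between -0.103 and 0.103 m and z of each of probe_a, probe_a_tip, probe_b, probe_b_tip, probe_c, probe_c_tip, probe_d, probe_d_tip in the frame of tray_floor below 0.025 m and x of probe_b in the frame of tray_floor between -0.142 and 0.142 m and y of probe_b in the frame of tray_floor between -0.102 and 0.102 m and x of probe_b_tip in the frame of tray_floor between -0.143 and 0.143 m and y of probe_b_tip in the frame of tray_floor between -0.103 and 0.103 m and x of probe_c in the frame of tray_floor between -0.142 and 0.142 m and y of probe_c in the frame of tray_floor between -0.102 and 0.102 m and x of probe_c_tip in the frame of tray_floor between -0.143 and 0.143 m and y of probe_c_tip in the frame of tray_floor between -0.103 and 0.103 m and x of probe_d in the frame of tray_floor between -0.142 and 0.142 m and y of probe_d in the frame of tray_floor between -0.102 and 0.102 m and x of probe_d_tip in the frame of tray_floor between -0.143 and 0.143 m and y of probe_d_tip in the frame of tray_floor between -0.103 and 0.103 m and value of joint lid above 1.6 rad), for 0.2 s.
4. the lid is shut again (value of joint lid below 0.04 rad), for 0.2 s.
At the end, for the whole second after the job is handed in: Every probe that was in the case lies in the tray (grip centre and stem end inside the walls and less than 25 mm above the tray's floor), the centres of the indicator and of the level are over the mat and less than 60 mm above it, and the lid is shut to within 0.04 rad (x of probe_a in the frame of tray_floor between -0.142 and 0.142 m and y of probe_a in the frame of tray_floor between -0.102 and 0.102 m and x of probe_a_tip in the frame of tray_floor between -0.143 and 0.143 m and y of probe_a_tip in the frame of tray_floor between -0.103 and 0.103 m and z of each of probe_a, probe_a_tip, probe_b, probe_b_tip, probe_c, probe_c_tip, probe_d, probe_d_tip in the frame of tray_floor below 0.025 m and x of probe_b in the frame of tray_floor between -0.142 and 0.142 m and y of probe_b in the frame of tray_floor between -0.102 and 0.102 m and x of probe_b_tip in the frame of tray_floor between -0.143 and 0.143 m and y of probe_b_tip in the frame of tray_floor between -0.103 and 0.103 m and x of probe_c in the frame of tray_floor between -0.142 and 0.142 m and y of probe_c in the frame of tray_floor between -0.102 and 0.102 m and x of probe_c_tip in the frame of tray_floor between -0.143 and 0.143 m and y of probe_c_tip in the frame of tray_floor between -0.103 and 0.103 m and x of probe_d in the frame of tray_floor between -0.142 and 0.142 m and y of probe_d in the frame of tray_floor between -0.102 and 0.102 m and x of probe_d_tip in the frame of tray_floor between -0.143 and 0.143 m and y of probe_d_tip in the frame of tray_floor between -0.103 and 0.103 m and x of indicator in the frame of mat_top between -0.1 and 0.1 m and y of indicator in the frame of mat_top between -0.085 and 0.085 m and z of indicator in the frame of mat_top between 0.005 and 0.06 m and x of level in the frame of mat_top between -0.1 and 0.1 m and y of level in the frame of mat_top between -0.085 and 0.085 m and z of level in the frame of mat_top between 0.005 and 0.06 m and value of joint lid below 0.04 rad); the robot touches nothing.
It fails at once if a bystander is pushed more than 30 mm or tipped over (distance of any of beaker, burner, jar from where it was at the start of the episode above 0.03 m or angle between any of beaker, burner, jar's own z axis and vertical above 0.5 rad).
Of pa, pb, pc, pd only 2 to 4 are there at a start; the rules pass over those that are not, and their reading is None.
At some moment in a run one of ind, lev may be knocked a few centimetres aside while the robot is not near it.
Once in a run the grip may slacken for a moment while it holds something.
It also fails if it takes over 210 s, if anything falls off the work surface, if the arm or the gripper's body presses on something with over 40 N, if the wrist force passes 120 N, or if a joint passes its speed limit or range.

### The arm

A 6-joint arm with a two-finger parallel gripper is mounted at the origin on the work surface. World frame = base frame: x ahead of the robot, y to its left, z up, the work surface at z = 0. Lengths are in m, angles in rad, forces in N, time in s.
With the tool pointing down it reaches from about 0.3 to 0.875 m from the base axis. Payload 6.4 kg.
Tool frame: the origin (TCP) lies midway between the tips of the shut fingers; the grasp point (between the pads) lies ctrl.grip_point_offset behind it (ctrl.grip_point_offset is the distance from the TCP to the grasp point, in m); z points along the fingers, y is the direction in which the jaws open and shut (so a half turn about z gives the same grasp; the last joint's range is limited). The gripper opens to 85 mm and grips with 20 to 120 N. Pads are 22 mm wide; open, the fingers measure 114 mm over their backs; the gripper's body (76 mm by 85 mm) begins 54 mm behind the grasp point. The pads swing forward as they close: fully open they stand 13 mm farther back than shut.
Start: joints at [-1.418, 0.181, 1.607, -0, 1.354, -0.206], TCP at [0.202, -0.538, 0.231] pointing down, gripper open.
Joint ranges: [-2.99, 2.99], [-0.89, 2.07], [0.3, 2.58], [-1.14, 4.28], [0, 2.63], [-3.12, 3.12]. Speed limits (rad/s): [2.57, 2.57, 3.01, 3.14, 3.14, 3.14].

### API

Orientations are given as a unit quaternion [w, x, y, z].
In Python, from bench import ctrl, viewer gives the robot as it stands.
- The arm moves only by the shell command python3 -m handwheel 'ROWS' [OPENING]. ROWS is JSON, a list of rows, each an object with "travel": the shift along the tool's x, y, z as a fraction of full scale, a list of three; "dr": the turn, a rotation vector about the tool's x, y, z as a fraction of full scale, a list of three. A call has 1 to 20 rows; each row shifts and turns the pose as measured when the row begins, along the tool's axes as they then stand; what a row does not reach is not made up. Full scale, the value 1, is 150 mm for a shift and 30 degrees for a turn. A row lasts 1/12 s, in which the tool goes at most 41.7 mm and 7.16 degrees, less where a joint would pass 70% of its speed; a pose out of reach is approached as far as the arm can. A call with a number of a shift or a turn outside -1 to 1 is refused whole. A call with a gripper value outside its range is refused whole. OPENING is the opening, from -1 (shut) to 1 (fully open), set as the call begins (- or left out, the last holds). The fingers move at their own pace and stop on an object; the grip force is fixed at half the most. Time passes only in rows, so rows that do not move let the fingers close. It gives the time, the measured TCP pose, the force and the opening at its end, in the units of the state.
- ctrl.get_obs(): the state, without advancing time (a new reading comes with each control period).
- viewer.camera(name): name is "scene" or "top" or "wrist"; returns the picture (480x640x3 uint8, red, green, blue); there is no depth.
- viewer.get_calibration(name): a dict with "camera_matrix" (3x3 intrinsics, pixels), "R" (3x3) and "t" (3): a world point X has camera coordinates R X + t. Camera axes: x right, y down, z forward; pixel columns grow to the right and rows downward; lengths in m; the calibration is good to about 2 mm. A picture is of the moment at which its call begins: read the wrist's pose just before it. get_calibration takes no time and is no camera call; for the wrist camera it gives the pose at the moment of the call.
- ctrl.hand_in(): hands the job in, once; it reports no verdict.
The state is a dict: "time_s": time; "q": joint angles; "dq": joint speeds; "joint_efforts": joint torques, N m; "eef_pos": TCP position; "eef_rot": TCP orientation; "wrist_force": force on the tool from outside, world axes, zero at the start; "torque": the same for the moment, N m; "opening": opening from 0.0 (shut) to 1.0 (fully open).
Only numpy, scipy, OpenCV 4.12 (cv2) and the standard library are available. Lean on these libraries where they do the work, as an engineer would, in place of code of your own. Each camera call takes 0.05 s, during which the arm holds its last target. There are 200 camera calls.

## Working session

There is one attempt and no reset: what is moved stays moved. The work goes in short steps, Python scripts to look and compute and a shell command to move; the robot and the scene stay as the last step left them, time stands still between calls to the robot, and variables do not carry over. Pictures are saved under pics/ and viewed, about 12 in all and at most 16, crops included, and the job is handed in when it is done.

```bash
ls; mkdir -p pics
python3 - <<'E'
from bench import ctrl, viewer
import cv2
for n in ("scene","top"):
    cv2.imwrite(f"pics/{n}0.png", viewer.camera(n)[:,:,::-1])
    c=viewer.get_calibration(n); print(n,c)
print(ctrl.get_obs(), ctrl.grip_point_offset)
E
```

```text
pics
scene {'camera_matrix': array([[554.98820424,   0.        , 316.04211205],
       [  0.        , 554.98820424, 237.86126614],
       [  0.        ,   0.        ,   1.        ]]), 'R': array([[ 0.28796347,  0.95741412,  0.02086271],
       [ 0.57519103, -0.15550126, -0.80310313],
       [-0.76565809,  0.2432644 , -0.5954747 ]]), 't': array([-0.24585063, -0.26176677,  1.88883892])}
top {'camera_matrix': array([[539.17767329,   0.        , 320.07194342],
       [  0.        , 539.17767329, 243.00608169],
       [  0.        ,   0.        ,   1.        ]]), 'R': array([[-0.00495507, -0.99987418, -0.01506906],
       [-0.99529111,  0.00639002, -0.09672011],
       [ 0.09680424,  0.01451885, -0.99519754]]), 't': array([0.09322704, 0.62981523, 1.52137683])}
{'time_s': 0.1, 'q': array([-1.41829005e+00,  1.81483269e-01,  1.60791459e+00, -7.40240381e-06,
        1.35383056e+00, -2.06300653e-01]), 'dq': array([-0.00090276, -0.00081495, -0.00173122, -0.00156438,  0.00036734,
       -0.00032726]), 'joint_efforts': array([ 5.23432391e-04, -4.45879090e+01, -3.52236986e+01, -3.97905369e-04,
        4.17303483e-03, -2.05685035e-05]), 'eef_pos': array([ 0.20185004, -0.53786084,  0.23046179]), 'eef_rot': array([-8.17682377e-04,  9.83949843e-01,  1.78443373e-01,  1.83835782e-05]), 'wrist_force': array([-0.11400887, -1.09356797,  0.88365559]), 'torque': array([-0.02445258, -0.03595528, -0.02929644]), 'opening': 1.0009512090170707} 0.0187
```

View pics/top0.png

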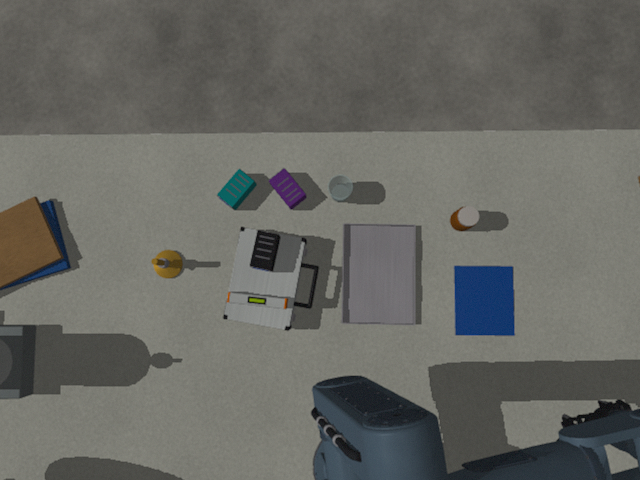

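View pics/scene0.png

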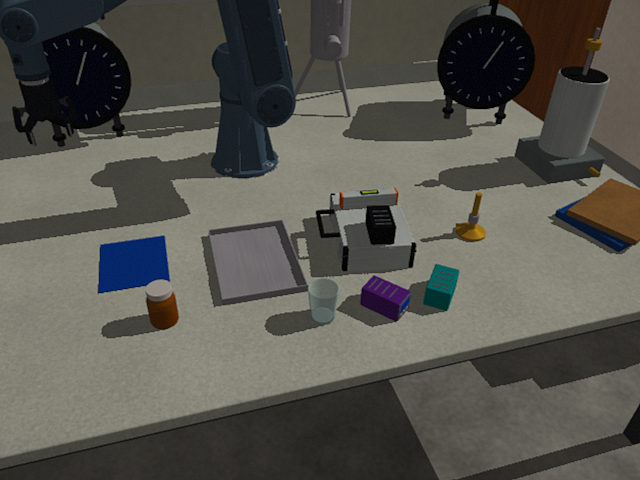

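The black box at top (266,250) / scene (380,225), on the case lid, is the indicator. The look-alikes are the turquoise box at top (237,188) and the purple box at top (288,188), both standing on the bench. The level is the silver bar at top (257,300). The handle bar is at top (316,285), the tray at (382,273), the mat at (485,300), the beaker at (341,188), the burner at (168,263) and the jar at (465,218).

```bash
cat > h.py <<'E'
from bench import ctrl, viewer
import numpy as np, cv2
from scipy.spatial.transform import Rotation as Ro
def rot(q): return Ro.from_quat([q[1],q[2],q[3],q[0]])
def cast(c,uv,z):
    d=c["R"].T@np.linalg.solve(c["camera_matrix"],[uv[0],uv[1],1.]); o=-c["R"].T@c["t"]
    return o+d*(z-o[2])/d[2]
def proj(c,X):
    p=c["camera_matrix"]@(c["R"]@np.array(X)+c["t"]); return p[:2]/p[2]
def rect(mask):
    k=max(cv2.findContours(mask.astype(np.uint8),cv2.RETR_EXTERNAL,cv2.CHAIN_APPROX_NONE)[0],key=cv2.contourArea)
    return cv2.boxPoints(cv2.minAreaRect(k))
def frame(pts):  # centre, sides, yaw of the long side from 4 world corners
    p=np.float32([q[:2] for q in pts]); (c,s,_)=cv2.minAreaRect(p*1000)
    e=p[1]-p[0]; f=p[2]-p[1]; l=e if np.hypot(*e)>np.hypot(*f) else f
    return np.round(np.array(c)/1000,4),np.round(sorted(s),1),round(np.degrees(np.arctan2(l[1],l[0]))%180,1)
def go(pos,yaw=None,tilt=None):
    """deltas in tool axes, units of moves; yaw: world angle (deg) of tool y, tool down"""
    o=ctrl.get_obs(); R=rot(o["eef_rot"]); d=R.inv().apply(np.array(pos)-o["eef_pos"])
    print("eef",o["eef_pos"].round(4),"yaw_y",round(np.degrees(np.arctan2(*R.as_matrix()[[1,0],1])),1),"t",round(o["time_s"],1),"open",round(o["opening"],3),"F",o["wrist_force"].round(1))
    print("travel total/150mm",(d/.15).round(3),"|d|mm",round(np.linalg.norm(d)*1e3))
    if yaw is not None:
        best=None
        for y in (yaw,yaw+180):
            a=np.radians(y); Y=np.array([np.cos(a),np.sin(a),0]);Z=np.array([0,0,-1.])
            r=(R.inv()*Ro.from_matrix(np.c_[np.cross(Y,Z),Y,Z])).as_rotvec()
            if best is None or np.linalg.norm(r)<np.linalg.norm(best): best=r
        print("dr total/30deg",(np.degrees(best)/30).round(3))
def look(n,name,crop=None,s=1):
    im=viewer.camera(n); 
    v=im if crop is None else im[crop[1]:crop[3],crop[0]:crop[2]]
    cv2.imwrite(f"pics/{name}.png",cv2.resize(v,None,fx=s,fy=s,interpolation=2)[:,:,::-1]); return im
E
python3 - <<'E'
from h import *
im=viewer.camera("top"); c=viewer.get_calibration("top"); hsv=cv2.cvtColor(im,cv2.COLOR_RGB2HSV)
H,S,V=[hsv[:,:,i].astype(int) for i in range(3)]
R=np.zeros(H.shape,bool)
def box(a,b,x,y): m=R.copy(); m[y:b if 0 else b,0:0]=0; return m
def sub(x0,y0,x1,y1): m=R.copy(); m[y0:y1,x0:x1]=1; return m
mat=rect((H>105)&(H<125)&(S>150)&sub(440,250,530,350)); print("mat",frame([cast(c,p,.003) for p in mat]))
cs=[(343,224),(420,225),(421,323),(343,323)]; print("tray",frame([cast(c,p,.020) for p in cs]))
cs=[(242,229),(305,240),(289,328),(225,318)]; print("case",frame([cast(c,p,.075) for p in cs]))
ind=rect((V<60)&sub(248,228,282,275)); print(ind.tolist(),"ind",frame([cast(c,p,.13) for p in ind]))
ve=rect((H>25)&(H<45)&(S>120)&sub(220,280,310,320)); print("vial",ve.mean(0),cast(c,ve.mean(0),.115))
m=(H<18)&(S>130)&sub(220,280,310,320); n,l,st,ce=cv2.connectedComponentsWithStats(m.astype(np.uint8))
for i in range(1,n): print("orange",st[i],ce[i],cast(c,ce[i],.095))
for nm,p in dict(bar1=(318,266),bar2=(312,306)).items(): print(nm,cast(c,p,.0625))
for nm,p in dict(beaker=(341,188),jar=(464,218),burner=(168,264)).items(): print(nm,cast(c,p,.05))
big=cv2.resize(im[215:340,215:430],None,fx=3.6,fy=3.6,interpolation=2); cv2.imwrite("pics/crop1.png",big[:,:,::-1])
E
```

```text
mat (array([ 0.4651, -0.3832]), array([167.8, 199.5]), np.float32(177.7))
tray (array([ 0.5429, -0.0875]), array([223.3, 285.2]), np.float32(179.3))
case (array([0.5271, 0.2422]), array([180. , 251.9]), np.float32(169.6))
[[249.42697143554688, 265.483154296875], [257.8370666503906, 229.039306640625], [280.8426818847656, 234.3482666015625], [272.4325866699219, 270.7921142578125]] ind (array([0.6032, 0.2365]), array([ 64.1, 101.5]), np.float32(167.4))
vial [256.50003 300.00003] [0.46865045 0.26088479 0.115     ]
orange [227 292   3  10  16] [228.0625 296.6875] [0.47790286 0.34169752 0.095     ]
orange [284 298   4  11  27] [285.37037037 303.07407407] [0.45975483 0.18440854 0.095     ]
bar1 [0.56241842 0.09533223 0.0625    ]
bar2 [0.45084215 0.11258839 0.0625    ]
beaker [0.78681096 0.02848555 0.05      ]
jar [ 0.69738024 -0.32063395  0.05      ]
burner [0.57125921 0.52250652 0.05      ]
```

View pics/crop1.png

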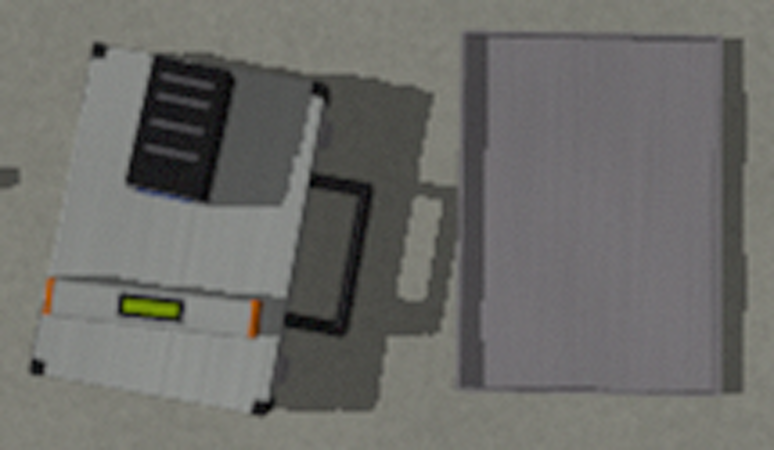

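Run:
```python
from h import *
go([.4685,.262,.25],-6.6)
o=ctrl.get_obs(); print(rot(o["eef_rot"]).as_matrix().round(3))
c=viewer.get_calibration("wrist"); R=rot(o["eef_rot"]); print((-c["R"].T@c["t"]-o["eef_pos"]), R.inv().apply(-c["R"].T@c["t"]-o["eef_pos"]).round(3),(c["R"]@R.as_matrix()).round(2))
```

```text
eef [ 0.2019 -0.5379  0.2306] yaw_y -69.4 t 0.1 open 1.002 F [ 0.  -0.4 -1.2]
travel total/150mm [ 3.537 -4.369 -0.123] |d|mm 843
dr total/30deg [-2.000e-03 -2.000e-03 -2.095e+00]
[[ 0.936  0.351 -0.   ]
 [ 0.351 -0.936  0.001]
 [ 0.    -0.001 -1.   ]]
[0.0749854  0.02763408 0.14287507] [ 0.08   0.    -0.143] [[ 0.    1.   -0.  ]
 [-0.95 -0.   -0.31]
 [-0.31  0.    0.95]]
```

```bash
R='{"travel":[0.168,-0.208,-0.006],"dr":[0,0,0]}'; echo skip; python3 -m handwheel '[{"travel":[0.168,-0.208,-0.03],"dr":[0,0,0]},{"travel":[0.168,-0.208,-0.03],"dr":[0,0,0]},{"travel":[0.168,-0.208,-0.03],"dr":[0,0,0]},{"travel":[0.168,-0.208,-0.03],"dr":[0,0,0]},{"travel":[0.168,-0.208,0],"dr":[0,0,0]},{"travel":[0.168,-0.208,0],"dr":[0,0,0]},{"travel":[0.168,-0.208,0],"dr":[0,0,0]},{"travel":[0.168,-0.208,0],"dr":[0,0,0]},{"travel":[0.168,-0.208,0],"dr":[0,0,0]},{"travel":[0.168,-0.208,0],"dr":[0,0,0]},{"travel":[0.168,-0.208,0],"dr":[0,0,0]},{"travel":[0.168,-0.208,0],"dr":[0,0,0]},{"travel":[0.168,-0.208,0],"dr":[0,0,0]},{"travel":[0.168,-0.208,0],"dr":[0,0,0]},{"travel":[0.168,-0.208,0],"dr":[0,0,0]},{"travel":[0.168,-0.208,0],"dr":[0,0,0]},{"travel":[0.168,-0.208,0],"dr":[0,0,0]},{"travel":[0.168,-0.208,0],"dr":[0,0,0]},{"travel":[0.168,-0.208,0],"dr":[0,0,0]},{"travel":[0,0,0],"dr":[0,0,0]}]' 1
python3 -c "
from h import *
go([.4685,.262,.25],-6.6)"
```

```text
skip
time_s: 1.82
eef_pos: [0.4468, 0.214, 0.2478]
eef_rot: [-0.003, 0.985, 0.174, 0.003]
wrist_force: [-0.7, 0.1, 0.6]
opening: 0.999
eef [0.4468 0.214  0.2478] yaw_y -70.0 t 1.8 open 0.999 F [-0.7  0.1  0.6]
travel total/150mm [ 0.245 -0.251 -0.011] |d|mm 53
dr total/30deg [ 0.    -0.019 -2.112]
```

```bash
python3 -m handwheel '[{"travel":[0.12,-0.125,0],"dr":[0,0,0]},{"travel":[0.12,-0.125,0],"dr":[0,0,0]},{"travel":[0,0,0],"dr":[0,0,-0.211]},{"travel":[0,0,0],"dr":[0,0,-0.211]},{"travel":[0,0,0],"dr":[0,0,-0.211]},{"travel":[0,0,0],"dr":[0,0,-0.211]},{"travel":[0,0,0],"dr":[0,0,-0.211]},{"travel":[0,0,0],"dr":[0,0,-0.211]},{"travel":[0,0,0],"dr":[0,0,-0.211]},{"travel":[0,0,0],"dr":[0,0,-0.211]},{"travel":[0,0,0],"dr":[0,0,-0.211]},{"travel":[0,0,0],"dr":[0,0,-0.211]},{"travel":[0,0,0],"dr":[0,0,0]}]' 1
python3 - <<'E'
from h import *
go([.4685,.262,.25],-6.6)
c=viewer.get_calibration("wrist"); look("wrist","w1")
for p in [(.4685,.262,.115),(.603,.2365,.13),(.4598,.1844,.095),(.4779,.3417,.095)]: print(proj(c,p).round())
E
```

```text
time_s: 2.9
eef_pos: [0.4644, 0.2653, 0.242]
eef_rot: [-0.003, 0.726, 0.687, -0.001]
wrist_force: [0.3, 0.3, 0.4]
opening: 1.003
eef [0.4644 0.2653 0.242 ] yaw_y -3.1 t 2.9 open 1.003 F [0.3 0.3 0.4]
travel total/150mm [-0.021  0.028 -0.054] |d|mm 10
dr total/30deg [-0.012 -0.004  0.115]
[319. 226.]
[506. 256.]
[313. 305.]
[326. 113.]
```

View pics/w1.png

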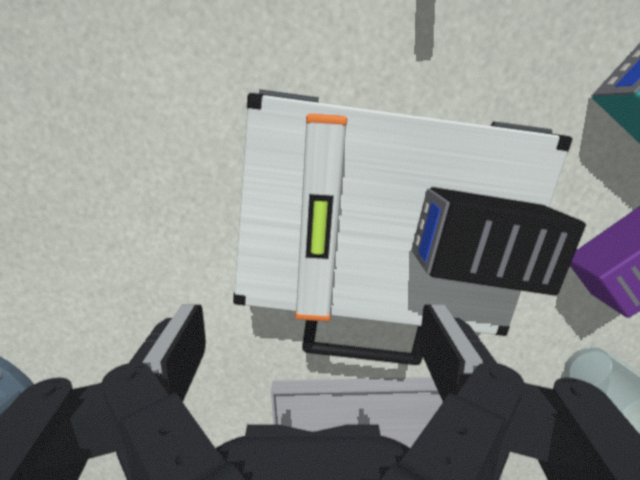

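Run:
```python
from h import *
c=viewer.get_calibration("wrist")
a=cast(c,(326,122),.115);b=cast(c,(312,316),.115);print(a,b,(a+b)/2,np.linalg.norm(a-b),np.degrees(np.arctan2(*(a-b)[1::-1])))
f=[cast(c,p,.075) for p in [(249,93),(571,136),(235,303),(508,335)]]; f=[f[0],f[1],f[3],f[2]]
print("case",[q[:2].round(4) for q in f],frame(f))
f=[cast(c,p,.13) for p in [(432,188),(584,222),(560,294),(435,270)]]; print("ind",frame(f))
m=cast(c,(362,352),.0625);print("bar",m, [cast(c,p,.0685)[:2] for p in [(310,346),(418,357)]])
go([*((a+b)/2)[:2],.081],np.degrees(np.arctan2(*(a-b)[1::-1]))-90)
```

```text
[0.47722454 0.33614654 0.115     ] [0.4584091  0.18529228 0.115     ] [0.46781682 0.26071941 0.115     ] 0.15202311787617614 82.89044235777398
case [array([0.4199, 0.3599]), array([0.6727, 0.3124]), array([0.6413, 0.1306]), array([0.3864, 0.1793])] (array([0.5306, 0.2453]), array([184.5, 260. ]), np.float32(169.4))
ind (array([0.5967, 0.2456]), array([ 58.3, 117.9]), np.float32(164.1))
bar [0.50396195 0.11032081 0.0625    ] [array([0.45244991, 0.12449707]), array([0.55863773, 0.10572861])]
eef [0.4644 0.2653 0.2419] yaw_y -3.5 t 3.0 open 0.999 F [1.2 0.2 0.3]
travel total/150mm [-0.031  0.032  1.072] |d|mm 161
dr total/30deg [-0.013 -0.004  0.122]
```

```bash
python3 -m handwheel '[{"travel":[-0.016,0.016,0.1],"dr":[-0.013,-0.004,0.06]},{"travel":[-0.016,0.016,0.2],"dr":[0,0,0.06]},{"travel":[0,0,0.2],"dr":[0,0,0]},{"travel":[0,0,0.2],"dr":[0,0,0]},{"travel":[0,0,0.2],"dr":[0,0,0]},{"travel":[0,0,0.1],"dr":[0,0,0]},{"travel":[0,0,0.06],"dr":[0,0,0]},{"travel":[0,0,0],"dr":[0,0,0]}]' 1
python3 -m handwheel '[{"travel":[0,0,0],"dr":[0,0,0]},{"travel":[0,0,0],"dr":[0,0,0]},{"travel":[0,0,0],"dr":[0,0,0]},{"travel":[0,0,0],"dr":[0,0,0]},{"travel":[0,0,0],"dr":[0,0,0]},{"travel":[0,0,0],"dr":[0,0,0]},{"travel":[0,0,0],"dr":[0,0,0]},{"travel":[0,0,0],"dr":[0,0,0]}]' -1
python3 -c "
from h import *
go([.415,-.383,.22],0)"
```

```text
time_s: 3.62
eef_pos: [0.4714, 0.2595, 0.0791]
eef_rot: [0.002, 0.761, 0.649, 0.003]
wrist_force: [-0.2, -1.1, -0.2]
opening: 1.001
time_s: 4.28
eef_pos: [0.4744, 0.2605, 0.0846]
eef_rot: [0.003, 0.762, 0.647, 0.007]
wrist_force: [-0.5, -0.5, -3.8]
opening: 0.322
eef [0.4744 0.2605 0.0846] yaw_y -9.4 t 4.3 open 0.322 F [-0.5 -0.5 -3.8]
travel total/150mm [-4.292  0.319 -0.924] |d|mm 660
dr total/30deg [ 0.026 -0.009 -0.312]
```

```bash
python3 -m handwheel '[{"travel":[0,0,-0.1],"dr":[0,0,0]},{"travel":[0,0,-0.2],"dr":[0,0,0]},{"travel":[0,0,-0.2],"dr":[0,0,0]},{"travel":[0,0,-0.2],"dr":[0,0,0]},{"travel":[0,0,-0.2],"dr":[0,0,0]},{"travel":[-0.1,0.01,0],"dr":[0,0,-0.03]},{"travel":[-0.2,0.02,0],"dr":[0,0,-0.03]},{"travel":[-0.25,0.02,0],"dr":[0,0,-0.03]},{"travel":[-0.25,0.02,0],"dr":[0,0,-0.03]},{"travel":[-0.25,0.02,0],"dr":[0,0,-0.03]},{"travel":[-0.25,0.02,0],"dr":[0,0,-0.03]},{"travel":[-0.25,0.02,0],"dr":[0,0,-0.03]},{"travel":[-0.25,0.02,0],"dr":[0,0,-0.03]},{"travel":[-0.25,0.02,0],"dr":[0,0,-0.03]},{"travel":[-0.25,0.02,0],"dr":[0,0,0]},{"travel":[-0.25,0.02,0],"dr":[0,0,0]},{"travel":[-0.25,0.02,0],"dr":[0,0,0]},{"travel":[-0.25,0.02,0],"dr":[0,0,0]},{"travel":[-0.25,0.02,0],"dr":[0,0,0]},{"travel":[-0.25,0.02,0],"dr":[0,0,0]}]' -1
python3 -c "
from h import *
go([.415,-.383,.20],0)"
```

```text
time_s: 5.95
eef_pos: [0.48, -0.2903, 0.22]
eef_rot: [0.002, 0.708, 0.706, 0.005]
wrist_force: [0.7, 0.0, -3.0]
opening: 0.321
eef [ 0.48   -0.2903  0.22  ] yaw_y -0.2 t 6.0 open 0.321 F [ 0.7  0.  -3. ]
travel total/150mm [-0.62  -0.432  0.126] |d|mm 115
dr total/30deg [ 0.02  -0.008 -0.007]
```

```bash
python3 -m handwheel '[{"travel":[-0.2,-0.15,0],"dr":[0.01,0,0]},{"travel":[-0.2,-0.15,0],"dr":[0.01,0,0]},{"travel":[-0.2,-0.13,0],"dr":[0,0,0]},{"travel":[0,0,0.1],"dr":[0,0,0]},{"travel":[0,0,0.2],"dr":[0,0,0]},{"travel":[0,0,0.2],"dr":[0,0,0]},{"travel":[0,0,0.2],"dr":[0,0,0]},{"travel":[0,0,0.2],"dr":[0,0,0]},{"travel":[0,0,0.2],"dr":[0,0,0]},{"travel":[0,0,0.1],"dr":[0,0,0]},{"travel":[0,0,0],"dr":[0,0,0]}]' -1
python3 -c "
from h import *
go([.415,-.383,.014],0)"
```

```text
time_s: 6.87
eef_pos: [0.4079, -0.3974, 0.0305]
eef_rot: [0.001, 0.713, 0.701, -0.001]
wrist_force: [-0.8, 0.5, -2.1]
opening: 0.322
eef [ 0.4079 -0.3974  0.0305] yaw_y -1.0 t 6.9 open 0.322 F [-0.8  0.5 -2.1]
travel total/150mm [0.097 0.045 0.11 ] |d|mm 23
dr total/30deg [ 0.001  0.004 -0.033]
```

```bash
python3 -m handwheel '[{"travel":[0.05,0.025,0.04],"dr":[0,0,0]},{"travel":[0.05,0.02,0.04],"dr":[0,0,0]},{"travel":[0,0,0.03],"dr":[0,0,0]},{"travel":[0,0,0],"dr":[0,0,0]}]' -1
python3 -m handwheel '[{"travel":[0,0,0],"dr":[0,0,0]},{"travel":[0,0,0],"dr":[0,0,0]},{"travel":[0,0,0],"dr":[0,0,0]},{"travel":[0,0,0],"dr":[0,0,0]},{"travel":[0,0,0],"dr":[0,0,0]},{"travel":[0,0,-0.1],"dr":[0,0,0]},{"travel":[0,0,-0.2],"dr":[0,0,0]},{"travel":[0,0,-0.2],"dr":[0,0,0]},{"travel":[0,0,-0.2],"dr":[0,0,0]},{"travel":[0,0,-0.2],"dr":[0,0,0]},{"travel":[0,0,-0.2],"dr":[0,0,0]},{"travel":[0,0,-0.2],"dr":[0,0,0]},{"travel":[0,0,0],"dr":[0,0,0]}]' 1
python3 - <<'E'
from h import *
go([.605,.24,.25],77)
E
```

```text
time_s: 7.2
eef_pos: [0.4161, -0.3813, 0.0139]
eef_rot: [0.001, 0.713, 0.701, -0.001]
wrist_force: [0.3, 0.0, -3.2]
opening: 0.315
time_s: 8.28
eef_pos: [0.417, -0.3835, 0.2248]
eef_rot: [0.007, 0.714, 0.701, -0.002]
wrist_force: [0.1, -1.0, 1.4]
opening: 0.994
eef [ 0.417  -0.3835  0.2248] yaw_y -1.1 t 8.3 open 0.994 F [ 0.1 -1.   1.4]
travel total/150mm [ 4.177  1.178 -0.209] |d|mm 652
dr total/30deg [-0.003  0.03  -2.602]
```

```bash
python3 -m handwheel '[{"travel":[0.245,0.07,-0.05],"dr":[0,0,0]},{"travel":[0.245,0.07,-0.05],"dr":[0,0,0]},{"travel":[0.245,0.07,-0.05],"dr":[0,0,0]},{"travel":[0.245,0.07,-0.04],"dr":[0,0,0]},{"travel":[0.245,0.07,0],"dr":[0,0,0]},{"travel":[0.245,0.07,0],"dr":[0,0,0]},{"travel":[0.245,0.07,0],"dr":[0,0,0]},{"travel":[0.245,0.07,0],"dr":[0,0,0]},{"travel":[0.245,0.07,0],"dr":[0,0,0]},{"travel":[0.245,0.07,0],"dr":[0,0,0]},{"travel":[0.245,0.07,0],"dr":[0,0,0]},{"travel":[0.245,0.07,0],"dr":[0,0,0]},{"travel":[0.245,0.07,0],"dr":[0,0,0]},{"travel":[0.245,0.07,0],"dr":[0,0,0]},{"travel":[0.245,0.07,0],"dr":[0,0,0]},{"travel":[0.245,0.07,0],"dr":[0,0,0]},{"travel":[0.245,0.07,0],"dr":[0,0,0]},{"travel":[0,0,0],"dr":[0,0,0]}]' 1
python3 -m handwheel '[{"travel":[0,0,0],"dr":[0,0,-0.217]},{"travel":[0,0,0],"dr":[0,0,-0.217]},{"travel":[0,0,0],"dr":[0,0,-0.217]},{"travel":[0,0,0],"dr":[0,0,-0.217]},{"travel":[0,0,0],"dr":[0,0,-0.217]},{"travel":[0,0,0],"dr":[0,0,-0.217]},{"travel":[0,0,0],"dr":[0,0,-0.217]},{"travel":[0,0,0],"dr":[0,0,-0.217]},{"travel":[0,0,0],"dr":[0,0,-0.217]},{"travel":[0,0,0],"dr":[0,0,-0.217]},{"travel":[0,0,0],"dr":[0,0,-0.217]},{"travel":[0,0,0],"dr":[0,0,-0.217]},{"travel":[0,0,0],"dr":[0,0,0]}]' 1
python3 - <<'E'
from h import *
go([.605,.24,.25],77); print(ctrl.get_obs()["q"].round(2))
c=viewer.get_calibration("wrist"); im=look("wrist","w2"); look("top","t2",(200,160,540,360),2.3)
for p in [(.603,.24,.13)]: print(proj(c,p).round())
E
```

```text
time_s: 9.78
eef_pos: [0.6198, 0.2596, 0.25]
eef_rot: [0.018, 0.718, 0.696, 0.001]
wrist_force: [-0.2, -0.0, -0.5]
opening: 0.998
time_s: 10.87
eef_pos: [0.6195, 0.2599, 0.2454]
eef_rot: [0.013, 0.084, 0.996, -0.012]
wrist_force: [-0.7, -0.4, 0.0]
opening: 1.001
eef [0.6195 0.2599 0.2454] yaw_y 80.4 t 10.9 open 1.001 F [-0.7 -0.4  0. ]
travel total/150mm [ 0.072 -0.147 -0.029] |d|mm 25
dr total/30deg [-0.039  0.055  0.112]
[ 0.24  0.37  1.34 -0.03  1.41 -1.16]
[285. 205.]
```

View pics/w2.png

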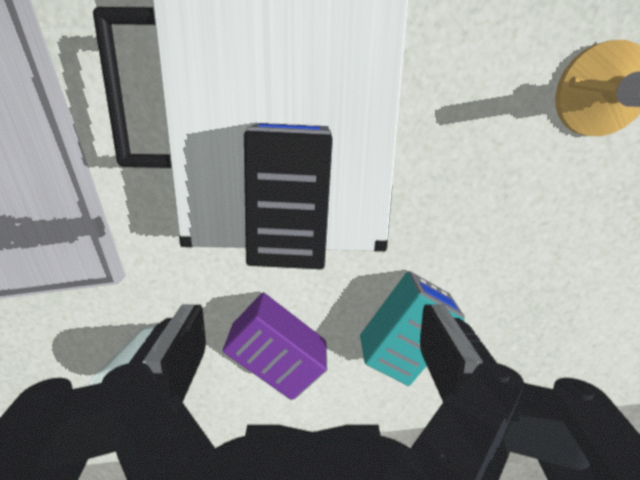

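Run:
```python
from h import *
c=viewer.get_calibration("wrist")
f=[cast(c,p,.13) for p in [(245,133),(331,134),(325,269),(246,265)]]; r=frame(f); print([q[:2].round(3) for q in f],r)
p=[cast(c,q,.13)[:2] for q in [(287,133),(286,267)]]; d=p[1]-p[0]; y=np.degrees(np.arctan2(d[1],d[0]));print((p[0]+p[1])/2,y)
go([*((p[0]+p[1])/2),.086],y+90)
```

```text
[array([0.55 , 0.224]), array([0.561, 0.28 ]), array([0.657, 0.26 ]), array([0.644, 0.202])] (array([0.6026, 0.2407]), array([59.4, 98.3]), np.float32(168.3))
[0.60258433 0.24115365] -11.847943731888746
eef [0.6195 0.2599 0.2454] yaw_y 79.9 t 11.0 open 1.0 F [ 1.4 -0.4 -0.7]
travel total/150mm [ 0.119 -0.121  1.062] |d|mm 161
dr total/30deg [-0.039  0.055  0.059]
```

```bash
python3 -m handwheel '[{"travel":[0.04,-0.04,0],"dr":[-0.02,0.03,0.03]},{"travel":[0.04,-0.04,0],"dr":[-0.02,0.025,0.03]},{"travel":[0.04,-0.04,0],"dr":[0,0,0]},{"travel":[0,0,0.15],"dr":[0,0,0]},{"travel":[0,0,0.2],"dr":[0,0,0]},{"travel":[0,0,0.1],"dr":[0,0,0]},{"travel":[0,0,0],"dr":[0,0,0]}]' 1
python3 - <<'E'
from h import *
go([.6026,.241,.086],78.2)
E
```

```text
time_s: 11.55
eef_pos: [0.5956, 0.2422, 0.1788]
eef_rot: [0.001, 0.113, 0.994, 0.003]
wrist_force: [-0.7, -0.7, -0.1]
opening: 1.003
eef [0.5956 0.2422 0.1788] yaw_y 77.0 t 11.6 open 1.003 F [-0.7 -0.7 -0.1]
travel total/150mm [-0.047 -0.001  0.619] |d|mm 93
dr total/30deg [ 0.01   0.002 -0.039]
```

```bash
python3 -m handwheel '[{"travel":[-0.04,0,0.05],"dr":[0.01,0,-0.03]},{"travel":[0,0,0.18],"dr":[0,0,0]},{"travel":[0,0,0.18],"dr":[0,0,0]},{"travel":[0,0,0.12],"dr":[0,0,0]},{"travel":[0,0,0.06],"dr":[0,0,0]},{"travel":[0,0,0],"dr":[0,0,0]}]' 1
python3 -m handwheel '[{"travel":[0,0,0],"dr":[0,0,0]},{"travel":[0,0,0],"dr":[0,0,0]},{"travel":[0,0,0],"dr":[0,0,0]},{"travel":[0,0,0],"dr":[0,0,0]},{"travel":[0,0,0],"dr":[0,0,0]},{"travel":[0,0,0],"dr":[0,0,0]}]' -1
python3 - <<'E'
from h import *
go([.512,-.383,.22],90)
E
```

```text
time_s: 12.05
eef_pos: [0.6061, 0.2393, 0.0932]
eef_rot: [0.005, 0.105, 0.994, 0.001]
wrist_force: [-0.4, 0.6, 0.4]
opening: 0.998
time_s: 12.55
eef_pos: [0.6087, 0.2396, 0.0983]
eef_rot: [0.008, 0.105, 0.994, 0.001]
wrist_force: [0.1, 0.3, -3.0]
opening: 0.692
eef [0.6087 0.2396 0.0983] yaw_y 77.9 t 12.6 open 0.692 F [ 0.1  0.3 -3. ]
travel total/150mm [-0.251 -4.19  -0.827] |d|mm 642
dr total/30deg [ 0.006  0.03  -0.403]
```

```bash
python3 -m handwheel '[{"travel":[0,0,0],"dr":[0,0,0]},{"travel":[0,0,0],"dr":[0,0,0]},{"travel":[0,0,0],"dr":[0,0,0]},{"travel":[0.02,0,0.05],"dr":[0,0,0]},{"travel":[0.02,0,0.05],"dr":[0,0,0]},{"travel":[0,0,0.03],"dr":[0,0,0]}]' 1
python3 -m handwheel '[{"travel":[0,0,0],"dr":[0,0,0]},{"travel":[0,0,0],"dr":[0,0,0]},{"travel":[0,0,0],"dr":[0,0,0]},{"travel":[0,0,0],"dr":[0,0,0]},{"travel":[0,0,0],"dr":[0,0,0]},{"travel":[0,0,0],"dr":[0,0,0]}]' -1
python3 - <<'E'
from h import *
go([.512,-.383,.22],90)
E
```

```text
time_s: 13.05
eef_pos: [0.6057, 0.2417, 0.0814]
eef_rot: [0.012, 0.105, 0.994, 0.003]
wrist_force: [0.1, -0.5, -0.9]
opening: 0.996
time_s: 13.55
eef_pos: [0.6041, 0.2414, 0.0791]
eef_rot: [0.01, 0.105, 0.994, 0.002]
wrist_force: [-0.6, -0.1, 0.8]
opening: 0.696
eef [0.6041 0.2414 0.0791] yaw_y 77.9 t 13.6 open 0.696 F [-0.6 -0.1  0.8]
travel total/150mm [-0.288 -4.194 -0.959] |d|mm 647
dr total/30deg [ 0.007  0.037 -0.402]
```

```bash
python3 -m handwheel '[{"travel":[0,0,-0.1],"dr":[0,0,0]},{"travel":[0,0,-0.2],"dr":[0,0,0]},{"travel":[0,0,-0.2],"dr":[0,0,0]},{"travel":[0,0,-0.2],"dr":[0,0,0]},{"travel":[0,0,-0.2],"dr":[0,0,0]},{"travel":[0,-0.1,0],"dr":[0,0,0]},{"travel":[-0.02,-0.2,0],"dr":[0,0,0]},{"travel":[-0.02,-0.245,0],"dr":[0,0,0]},{"travel":[-0.02,-0.245,0],"dr":[0,0,0]},{"travel":[-0.02,-0.245,0],"dr":[0,0,0]},{"travel":[-0.02,-0.245,0],"dr":[0,0,0]},{"travel":[-0.02,-0.245,0],"dr":[0,0,0]},{"travel":[-0.02,-0.245,0],"dr":[0,0,0]},{"travel":[-0.02,-0.245,0],"dr":[0,0,0]},{"travel":[-0.02,-0.245,0],"dr":[0,0,0]},{"travel":[-0.02,-0.245,0],"dr":[0,0,0]},{"travel":[-0.02,-0.245,0],"dr":[0,0,0]},{"travel":[-0.02,-0.245,0],"dr":[0,0,0]},{"travel":[-0.02,-0.245,0],"dr":[0,0,0]},{"travel":[-0.02,-0.245,0],"dr":[0,0,0]}]' -1
python3 - <<'E'
from h import *
go([.512,-.383,.20],90)
E
```

```text
time_s: 15.22
eef_pos: [0.5112, -0.2963, 0.188]
eef_rot: [-0.011, 0.1, 0.995, 0.004]
wrist_force: [1.0, -1.1, -3.3]
opening: 0.693
eef [ 0.5112 -0.2963  0.188 ] yaw_y 78.5 t 15.2 open 0.693 F [ 1.  -1.1 -3.3]
travel total/150mm [-0.118 -0.565 -0.086] |d|mm 88
dr total/30deg [ 0.016 -0.041 -0.382]
```

```bash
python3 -m handwheel '[{"travel":[-0.04,-0.19,0],"dr":[0,-0.02,-0.1]},{"travel":[-0.04,-0.19,0],"dr":[0,-0.02,-0.1]},{"travel":[-0.04,-0.18,0],"dr":[0,0,-0.1]},{"travel":[0,0,0.1],"dr":[0,0,-0.08]},{"travel":[0,0,0.2],"dr":[0,0,0]},{"travel":[0,0,0.2],"dr":[0,0,0]},{"travel":[0,0,0.2],"dr":[0,0,0]},{"travel":[0,0,0],"dr":[0,0,0]}]' -1
python3 - <<'E'
from h import *
go([.512,-.383,.011],90)
c=viewer.get_calibration("wrist"); look("wrist","w3"); print(proj(c,(.417,-.383,.043)), cv2.cvtColor(viewer.camera("top"),cv2.COLOR_RGB2HSV).shape)
E
```

```text
time_s: 15.88
eef_pos: [0.5018, -0.3957, 0.0656]
eef_rot: [-0.005, 0.003, 1.0, 0.006]
wrist_force: [-2.1, 2.9, -5.7]
opening: 0.695
eef [ 0.5018 -0.3957  0.0656] yaw_y 89.6 t 15.9 open 0.695 F [-2.1  2.9 -5.7]
travel total/150mm [-0.071  0.081  0.364] |d|mm 57
dr total/30deg [ 0.024 -0.018 -0.012]
[342.47853057  98.6391899 ] (480, 640, 3)
```

View pics/w3.png

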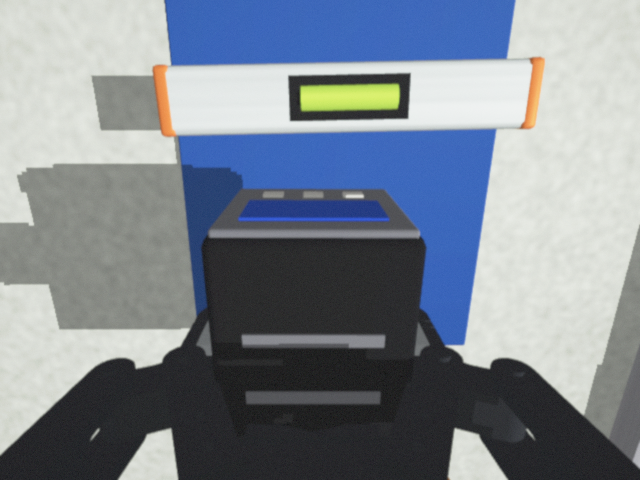

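```bash
python3 -m handwheel '[{"travel":[-0.035,0.04,0.1],"dr":[0.02,-0.01,0]},{"travel":[-0.035,0.04,0.12],"dr":[0,0,0]},{"travel":[0,0,0.08],"dr":[0,0,0]},{"travel":[0,0,0.05],"dr":[0,0,0]},{"travel":[0,0,0.02],"dr":[0,0,0]}]' -1
python3 -c "
from h import *
go([.512,-.383,.008],90)"
```

```text
time_s: 16.4
eef_pos: [0.5209, -0.3929, 0.0261]
eef_rot: [0.007, 0.003, 1.0, -0.009]
wrist_force: [0.3, 0.9, -3.4]
opening: 0.698
eef [ 0.5209 -0.3929  0.0261] yaw_y 89.7 t 16.4 open 0.698 F [ 0.3  0.9 -3.4]
travel total/150mm [0.062 0.068 0.119] |d|mm 22
dr total/30deg [-0.035  0.025 -0.01 ]
```

```bash
python3 -m handwheel '[{"travel":[0.03,0.03,0.05],"dr":[-0.03,0.02,0]},{"travel":[0.03,0.03,0.05],"dr":[0,0,0]},{"travel":[0,0,0.01],"dr":[0,0,0]}]' -1
python3 -c "
from h import *
go([.512,-.383,.008],90)"
```

```text
time_s: 16.65
eef_pos: [0.5125, -0.3855, 0.0111]
eef_rot: [0.002, 0.003, 1.0, -0.002]
wrist_force: [0.1, 1.1, -5.0]
opening: 0.697
eef [ 0.5125 -0.3855  0.0111] yaw_y 89.7 t 16.6 open 0.697 F [ 0.1  1.1 -5. ]
travel total/150mm [0.003 0.017 0.02 ] |d|mm 4
dr total/30deg [-0.008  0.009 -0.01 ]
```

```bash
python3 -m handwheel '[{"travel":[0,0.015,0.02],"dr":[0,0,0]},{"travel":[0,0,0],"dr":[0,0,0]}]' -1
python3 -m handwheel '[{"travel":[0,0,0],"dr":[0,0,0]},{"travel":[0,0,0],"dr":[0,0,0]},{"travel":[0,0,0],"dr":[0,0,0]},{"travel":[0,0,0],"dr":[0,0,0]},{"travel":[0,0,-0.1],"dr":[0,0,0]},{"travel":[0,0,-0.2],"dr":[0,0,0]},{"travel":[0,0,-0.2],"dr":[0,0,0]},{"travel":[0,0,-0.2],"dr":[0,0,0]},{"travel":[0,0,-0.2],"dr":[0,0,0]},{"travel":[0,0,-0.2],"dr":[0,0,0]},{"travel":[0,0,-0.2],"dr":[0,0,0]}]' 1
python3 - <<'E'
from h import *
go([.5053,.1101,.22],79.4)
E
```

```text
time_s: 16.82
eef_pos: [0.5124, -0.3836, 0.0083]
eef_rot: [0.003, 0.003, 1.0, -0.002]
wrist_force: [-0.5, 0.3, -2.7]
opening: 0.694
time_s: 17.73
eef_pos: [0.5096, -0.381, 0.2141]
eef_rot: [0.001, 0.003, 1.0, -0.001]
wrist_force: [0.0, -0.3, -0.1]
opening: 1.002
eef [ 0.5096 -0.381   0.2141] yaw_y 89.7 t 17.7 open 1.002 F [ 0.  -0.3 -0.1]
travel total/150mm [ 0.048  3.274 -0.045] |d|mm 491
dr total/30deg [-0.003  0.004  0.342]
```

```bash
python3 -m handwheel '[{"travel":[0,0.2,0],"dr":[0,0,0]},{"travel":[0,0.25,0],"dr":[0,0,0]},{"travel":[0,0.25,0],"dr":[0,0,0]},{"travel":[0,0.25,0],"dr":[0,0,0]},{"travel":[0,0.25,0],"dr":[0,0,0]},{"travel":[0,0.25,0],"dr":[0,0,0]},{"travel":[0,0.25,0],"dr":[0,0,0]},{"travel":[0,0.25,0],"dr":[0,0,0]},{"travel":[0,0.25,0],"dr":[0,0,0]},{"travel":[0,0.25,0],"dr":[0,0,0]},{"travel":[0,0.25,0],"dr":[0,0,0]},{"travel":[0,0.25,0],"dr":[0,0,0]},{"travel":[0,0.25,0],"dr":[0,0,0]},{"travel":[0,0.07,0],"dr":[0,0,0.17]},{"travel":[0.03,0,0],"dr":[0,0,0.17]},{"travel":[0.03,0,0],"dr":[0,0,0]}]' -0.3
python3 - <<'E'
from h import *
go([.5053,.1101,.0625-.0187],79.4)
c=viewer.get_calibration("wrist"); look("wrist","w4"); look("top","t4",(200,160,540,360),2.3)
b=np.array([.5053,.1101]);x=np.array([.983,-.184])
for s in (-.049,0,.049): print(proj(c,[*(b+s*x),.0685]).round())
E
```

```text
time_s: 19.07
eef_pos: [0.5104, 0.1267, 0.2432]
eef_rot: [0.027, 0.097, 0.995, -0.011]
wrist_force: [0.4, -0.2, -0.9]
opening: 0.35
eef [0.5104 0.1267 0.2432] yaw_y 78.8 t 19.1 open 0.35 F [ 0.4 -0.2 -0.9]
travel total/150mm [ 0.085 -0.092  1.328] |d|mm 200
dr total/30deg [-0.034  0.105 -0.018]
[295. 135.]
[297. 193.]
[298. 246.]
```

View pics/w4.png

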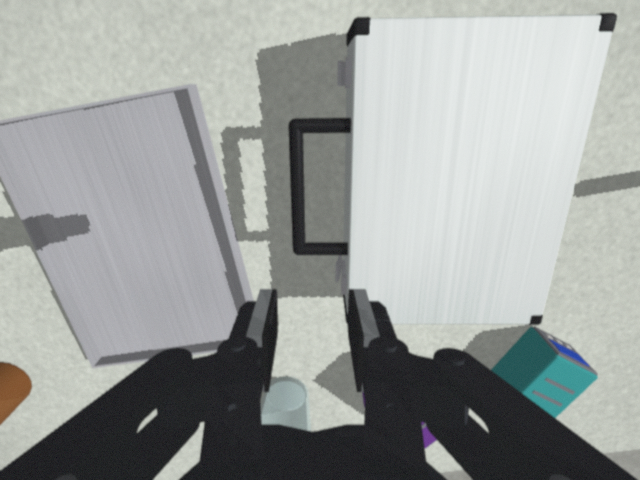

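View pics/t4.png

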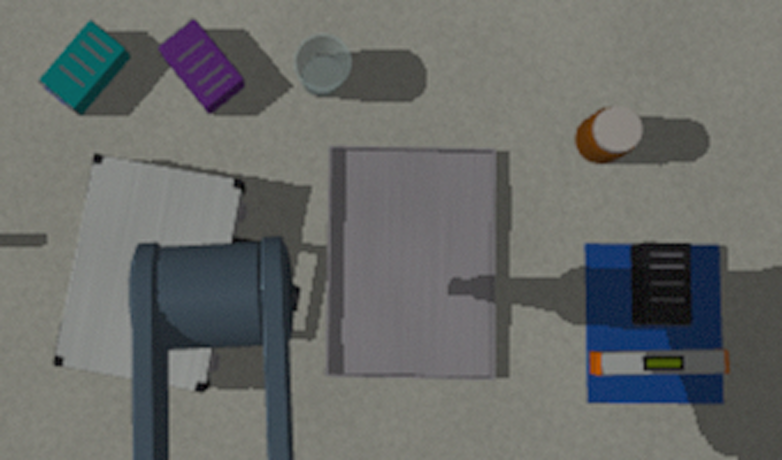

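Both pieces are on the mat (t4: indicator at (661,284), level at (661,363)). In w4 the bar runs from (296,122) to (299,252), against a predicted middle of (297,193), so the estimate holds.

```bash
python3 -m handwheel '[{"travel":[0.04,-0.045,0],"dr":[-0.02,0.05,-0.01]},{"travel":[0.04,-0.045,0],"dr":[-0.02,0.05,-0.01]},{"travel":[0,0,0.15],"dr":[0,0,0]},{"travel":[0,0,0.2],"dr":[0,0,0]},{"travel":[0,0,0.2],"dr":[0,0,0]},{"travel":[0,0,0.2],"dr":[0,0,0]},{"travel":[0,0,0],"dr":[0,0,0]}]' -0.3
python3 -c "
from h import *
go([.5053,.1101,.0625-.0187],79.4)"
```

```text
time_s: 19.75
eef_pos: [0.501, 0.1083, 0.1344]
eef_rot: [0.008, 0.084, 0.996, 0.002]
wrist_force: [-1.3, -0.8, -0.1]
opening: 0.347
eef [0.501  0.1083 0.1344] yaw_y 80.4 t 19.8 open 0.347 F [-1.3 -0.8 -0.1]
travel total/150mm [-0.017  0.014  0.604] |d|mm 91
dr total/30deg [0.009 0.03  0.032]
```

```bash
python3 -m handwheel '[{"travel":[-0.017,0.014,0.1],"dr":[0.01,0.03,0.03]},{"travel":[0,0,0.2],"dr":[0,0,0]},{"travel":[0,0,0.15],"dr":[0,0,0]},{"travel":[0,0,0.1],"dr":[0,0,0]},{"travel":[0,0,0.05],"dr":[0,0,0]},{"travel":[0,0,0],"dr":[0,0,0]}]' -0.3
python3 -c "
from h import *
go([.5053,.1101,.0625-.0187],79.4)"
```

```text
time_s: 20.25
eef_pos: [0.5107, 0.105, 0.0501]
eef_rot: [0.004, 0.09, 0.996, -0.0]
wrist_force: [-0.0, -0.0, 0.7]
opening: 0.349
eef [0.5107 0.105  0.0501] yaw_y 79.6 t 20.2 open 0.349 F [-0.  -0.   0.7]
travel total/150mm [0.042 0.027 0.041] |d|mm 10
dr total/30deg [-0.     0.015  0.008]
```

```bash
python3 -m handwheel '[{"travel":[0.04,0.027,0.04],"dr":[0,0,0]},{"travel":[0,0,0],"dr":[0,0,0]}]' -0.3
python3 -m handwheel '[{"travel":[0,0,0],"dr":[0,0,0]},{"travel":[0,0,0],"dr":[0,0,0]},{"travel":[0,0,0],"dr":[0,0,0]},{"travel":[0,0,0],"dr":[0,0,0]},{"travel":[0,0,0],"dr":[0,0,0]}]' -1
cat >> h.py <<'E'
HG=np.array([.5476,.3363]); YC=np.array([.184,.983])
def arc(deg_list,off=None):
    """lid angle now from the TCP, and travel rows (tool y,z) to the listed lid angles; tool down"""
    o=ctrl.get_obs(); p=o["eef_pos"]; R=rot(o["eef_rot"])
    g=p-R.apply([0,0,.0187]); s=(g[:2]-HG)@YC; h=g[2]-.05
    print("lid est",round(np.degrees(np.arctan2(h,-s))-3.1,1),"r",round(np.hypot(s,h),4),"along x",round((g[:2]-HG)@[.983,-.184],4),"F",o["wrist_force"].round(1),"tau",o["torque"].round(2),"open",round(o["opening"],3),"t",round(o["time_s"],1))
    cur=g
    for d in deg_list:
        a=np.radians(d+3.1); n=np.array([*(HG-YC*.23*np.cos(a)),.05+.23*np.sin(a)])
        print(d,(R.inv().apply(n-cur)/.15).round(3)); cur=n
    go(p,79.4)
E
python3 -c "
from h import *
arc(range(5,55,5))"
```

```text
time_s: 20.42
eef_pos: [0.5072, 0.1095, 0.0462]
eef_rot: [0.005, 0.091, 0.996, -0.0]
wrist_force: [-1.6, -0.7, 0.1]
opening: 0.347
time_s: 20.83
eef_pos: [0.5082, 0.1104, 0.0494]
eef_rot: [0.007, 0.09, 0.996, -0.0]
wrist_force: [-0.1, 0.1, -3.1]
opening: 0.114
lid est 1.4 r 0.2301 along x 0.0026 F [-0.1  0.1 -3.1] tau [-0.07  0.05 -0.09] open 0.114 t 20.8
5 [ 0.016  0.011 -0.096]
10 [-0.002  0.025 -0.131]
15 [-0.002  0.036 -0.129]
20 [-0.002  0.047 -0.125]
25 [-0.002  0.058 -0.121]
30 [-0.002  0.068 -0.115]
35 [-0.002  0.078 -0.109]
40 [-0.002  0.087 -0.101]
45 [-0.002  0.096 -0.093]
50 [-0.002  0.103 -0.085]
eef [0.5082 0.1104 0.0494] yaw_y 79.7 t 20.8 open 0.114 F [-0.1  0.1 -3.1]
travel total/150mm [0. 0. 0.] |d|mm 0
dr total/30deg [0.002 0.027 0.011]
```

```bash
python3 -m handwheel '[{"travel":[0,0.01,-0.09],"dr":[0,0,0]},{"travel":[0,0.025,-0.13],"dr":[0,0,0]},{"travel":[0,0.036,-0.13],"dr":[0,0,0]},{"travel":[0,0.047,-0.125],"dr":[0,0,0]},{"travel":[0,0.058,-0.12],"dr":[0,0,0]},{"travel":[0,0.068,-0.115],"dr":[0,0,0]}]' -1
python3 -c "
from h import *
arc(range(30,80,5))"
```

```text
time_s: 21.33
eef_pos: [0.5141, 0.1422, 0.1569]
eef_rot: [0.008, 0.091, 0.996, -0.004]
wrist_force: [2.8, -0.3, -6.1]
opening: 0.111
lid est 29.4 r 0.2335 along x 0.0025 F [ 2.8 -0.3 -6.1] tau [-0.17 -0.44 -0.01] open 0.111 t 21.3
30 [ 0.017  0.028 -0.001]
35 [-0.002  0.077 -0.109]
40 [-0.002  0.086 -0.102]
45 [-0.002  0.095 -0.094]
50 [-0.002  0.103 -0.086]
55 [-0.002  0.11  -0.076]
60 [-0.001  0.116 -0.066]
65 [-0.001  0.121 -0.056]
70 [-0.001  0.126 -0.045]
75 [-0.001  0.129 -0.034]
eef [0.5141 0.1422 0.1569] yaw_y 79.6 t 21.3 open 0.111 F [ 2.8 -0.3 -6.1]
travel total/150mm [0. 0. 0.] |d|mm 0
dr total/30deg [-0.013  0.031  0.007]
```

Works: 29° with small forces.

```bash
python3 -m handwheel '[{"travel":[0.01,0.1,-0.105],"dr":[0,0.02,0]},{"travel":[0,0.086,-0.1],"dr":[0,0,0]},{"travel":[0,0.095,-0.094],"dr":[0,0,0]},{"travel":[0,0.103,-0.085],"dr":[0,0,0]},{"travel":[0,0.11,-0.076],"dr":[0,0,0]},{"travel":[0,0.116,-0.066],"dr":[0,0,0]},{"travel":[0,0.12,-0.056],"dr":[0,0,0]}]' -1
python3 -c "
from h import *
arc(range(65,111,5))"
```

```text
time_s: 21.92
eef_pos: [0.5329, 0.2443, 0.2519]
eef_rot: [0.004, 0.093, 0.996, -0.014]
wrist_force: [0.1, -1.6, -4.3]
opening: 0.116
lid est 64.1 r 0.2393 along x 0.0023 F [ 0.1 -1.6 -4.3] tau [-0.76  0.17  0.07] open 0.116 t 21.9
65 [0.016 0.047 0.047]
70 [-0.     0.125 -0.048]
75 [-0.     0.129 -0.037]
80 [-0.     0.131 -0.025]
85 [-0.     0.133 -0.014]
90 [ 0.     0.134 -0.002]
95 [0.    0.133 0.009]
100 [0.    0.132 0.021]
105 [0.    0.13  0.032]
110 [0.001 0.126 0.044]
eef [0.5329 0.2443 0.2519] yaw_y 79.4 t 21.9 open 0.116 F [ 0.1 -1.6 -4.3]
travel total/150mm [0. 0. 0.] |d|mm 0
dr total/30deg [-0.053  0.021 -0.001]
```

```bash
python3 -m handwheel '[{"travel":[0.01,0.14,0.02],"dr":[-0.03,0.01,0]},{"travel":[0,0.135,-0.02],"dr":[0,0,0]},{"travel":[0,0.131,-0.015],"dr":[0,0,0]},{"travel":[0,0.133,-0.01],"dr":[0,0,0]},{"travel":[0,0.134,0],"dr":[0,0,0]},{"travel":[0,0.133,0.01],"dr":[0,0,0]}]' -1
python3 -c "
from h import *
arc(range(95,111,5))"
```

```text
time_s: 22.42
eef_pos: [0.5561, 0.3623, 0.2716]
eef_rot: [0.009, 0.094, 0.996, -0.011]
wrist_force: [-0.1, -2.0, -6.4]
opening: 0.113
lid est 93.4 r 0.2419 along x 0.0032 F [-0.1 -2.  -6.4] tau [-0.83 -0.13 -0.01] open 0.113 t 22.4
95 [0.023 0.034 0.083]
100 [0.001 0.132 0.022]
105 [0.001 0.13  0.033]
110 [0.001 0.126 0.044]
eef [0.5561 0.3623 0.2716] yaw_y 79.3 t 22.4 open 0.113 F [-0.1 -2.  -6.4]
travel total/150mm [0. 0. 0.] |d|mm 0
dr total/30deg [-0.039  0.039 -0.004]
```

```bash
python3 -m handwheel '[{"travel":[0.01,0.06,0.05],"dr":[-0.03,0.03,0]},{"travel":[0.01,0.1,0.05],"dr":[0,0,0]},{"travel":[0,0.13,0.03],"dr":[0,0,0]},{"travel":[0,0.1,0.03],"dr":[0,0,0]},{"travel":[0,0,0],"dr":[0,0,0]}]' -1
python3 -c "
from h import *
arc(range(105,111,5))"
```

```text
time_s: 22.83
eef_pos: [0.5673, 0.4253, 0.2534]
eef_rot: [0.007, 0.092, 0.996, -0.0]
wrist_force: [-2.8, -1.5, 1.5]
opening: 0.109
lid est 109.2 r 0.24 along x 0.0027 F [-2.8 -1.5  1.5] tau [-0.03  0.35 -0.03] open 0.109 t 22.8
105 [ 0.018 -0.131  0.023]
110 [0.001 0.125 0.047]
eef [0.5673 0.4253 0.2534] yaw_y 79.4 t 22.8 open 0.109 F [-2.8 -1.5  1.5]
travel total/150mm [0. 0. 0.] |d|mm 0
dr total/30deg [0.001 0.026 0.001]
```

```bash
python3 -m handwheel '[{"travel":[0,0,0],"dr":[0,0,0]},{"travel":[0,0,0],"dr":[0,0,0]},{"travel":[0,0,0],"dr":[0,0,0]},{"travel":[0,0,-0.1],"dr":[0,0,0]},{"travel":[0,0,-0.2],"dr":[0,0,0]},{"travel":[0,0,-0.2],"dr":[0,0,0]},{"travel":[0,0,-0.1],"dr":[0,0,0]},{"travel":[0,-0.15,0],"dr":[0,0,0]},{"travel":[0,-0.25,0],"dr":[0,0,0]},{"travel":[0,-0.25,0],"dr":[0,0,0]},{"travel":[0,-0.25,0],"dr":[0,0,0]},{"travel":[0,-0.25,0],"dr":[0,0,0]},{"travel":[0,-0.15,0],"dr":[0,0,0]}]' 0
python3 -m handwheel '[{"travel":[0,0,0],"dr":[0,0,0.23]},{"travel":[0,0,0],"dr":[0,0,0.23]},{"travel":[0,0,0],"dr":[0,0,0.23]},{"travel":[0,0,0],"dr":[0,0,0.23]},{"travel":[0,0,0],"dr":[0,0,0.23]},{"travel":[0,0,0],"dr":[0,0,0.23]},{"travel":[0,0,0],"dr":[0,0,0.23]},{"travel":[0,0,0],"dr":[0,0,0.23]},{"travel":[0,0,0],"dr":[0,0,0.23]},{"travel":[0,0,0],"dr":[0,0,0.23]},{"travel":[0,0,0],"dr":[0,0,0.23]},{"travel":[0,0,0],"dr":[0,0,0.23]},{"travel":[0,0,0],"dr":[0,0,0.23]}]' -0.2
python3 - <<'E'
from h import *
go([.524,.18,.30],-10.6); print(ctrl.get_obs()["q"].round(2))
c=viewer.get_calibration("wrist"); look("wrist","w5")
b=np.array([.5306,.2453])-.035*YC
for s in (-.09,-.03,.03,.09): print(proj(c,[*(b+s*np.array([.983,-.184])),.046]).round())
E
```

```text
time_s: 23.92
eef_pos: [0.5299, 0.2279, 0.3498]
eef_rot: [0.012, 0.09, 0.996, 0.005]
wrist_force: [-0.5, 1.0, -0.1]
opening: 0.503
time_s: 25.0
eef_pos: [0.5307, 0.215, 0.3619]
eef_rot: [0.009, 0.785, 0.619, 0.024]
wrist_force: [-0.6, 0.7, -0.7]
opening: 0.404
eef [0.5307 0.215  0.3619] yaw_y -13.5 t 25.0 open 0.404 F [-0.6  0.7 -0.7]
travel total/150mm [-0.248 -0.008  0.406] |d|mm 71
dr total/30deg [ 0.086 -0.048 -0.095]
[0.17 0.06 1.48 0.01 1.55 0.41]
[223. 193.]
[272. 190.]
[321. 187.]
[369. 184.]
```

View pics/w5.png

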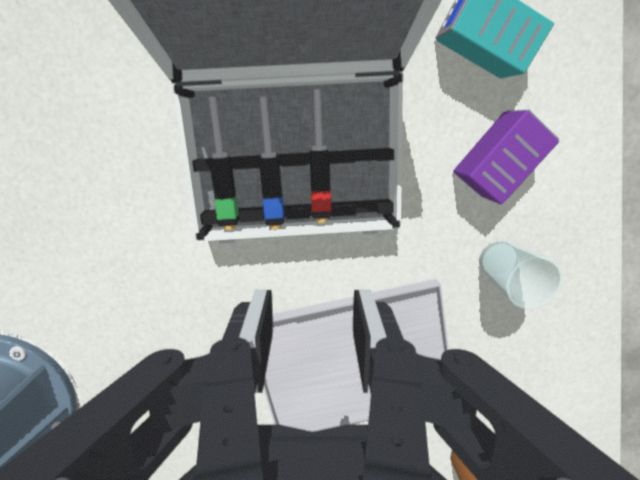

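In w5 the lid is open and three probes are there: green at (224,185), slot -90; blue at (271,185), slot -30; red at (320,180), slot +30. Slot +90 is empty. All lie within a few pixels of where I predicted. I'll take red first.

```bash
python3 -m handwheel '[{"travel":[0,0.05,0.05],"dr":[0.04,-0.02,-0.05]},{"travel":[0,0.05,0.15],"dr":[0.04,-0.02,-0.05]},{"travel":[0,0.05,0.2],"dr":[0,0,0]},{"travel":[0,0,0.2],"dr":[0,0,0]},{"travel":[0,0,0.25],"dr":[0,0,0]},{"travel":[0,0,0.25],"dr":[0,0,0]},{"travel":[0,0,0.25],"dr":[0,0,0]},{"travel":[0,0,0.15],"dr":[0,0,0]},{"travel":[0,0,0],"dr":[0,0,0]}]' 0
python3 - <<'E'
from h import *
go([.5537,.2054,.025],-10.6)
E
```

```text
time_s: 25.8
eef_pos: [0.5627, 0.2094, 0.1402]
eef_rot: [0.005, 0.763, 0.646, 0.013]
wrist_force: [-0.8, -1.7, -0.4]
opening: 0.502
eef [0.5627 0.2094 0.1402] yaw_y -9.5 t 25.8 open 0.502 F [-0.8 -1.7 -0.4]
travel total/150mm [-0.047 -0.074  0.766] |d|mm 116
dr total/30deg [ 0.048 -0.027  0.037]
```

```bash
python3 -m handwheel '[{"travel":[-0.03,-0.04,0.1],"dr":[0.03,-0.02,0.03]},{"travel":[-0.02,-0.03,0.15],"dr":[0.02,0,0]},{"travel":[0,0,0.1],"dr":[0,0,0]},{"travel":[0,0,0],"dr":[0,0,0]}]' 0
python3 - <<'E'
from h import *
go([.5537,.2054,.025],-10.6)
c=viewer.get_calibration("wrist"); im=look("wrist","w6")
hsv=cv2.cvtColor(im,cv2.COLOR_RGB2HSV); H,S,V=[hsv[...,i].astype(int) for i in range(3)]
for n,m in dict(red=((H<8)|(H>172))&(S>150)&(V>60),blue=(H>105)&(H<125)&(S>150)&(V>60),green=(H>50)&(H<80)&(S>120)&(V>60)).items():
    r=rect(m); u=r.mean(0); p=cast(c,u,.046); print(n,u.round(),p.round(4), "case frame", ((p[:2]-[.5306,.2453])@[.983,-.184]).round(4), ((p[:2]-[.5306,.2453])@YC).round(4))
E
```

```text
time_s: 26.13
eef_pos: [0.5536, 0.2031, 0.0898]
eef_rot: [-0.0, 0.768, 0.641, 0.003]
wrist_force: [-0.6, -0.3, -1.1]
opening: 0.5
eef [0.5536 0.2031 0.0898] yaw_y -10.3 t 26.1 open 0.5 F [-0.6 -0.3 -1.1]
travel total/150mm [ 0.013 -0.003  0.432] |d|mm 65
dr total/30deg [ 0.005 -0.008  0.011]
red [310. 290.] [0.5501 0.1892 0.046 ] case frame 0.0295 -0.0516
blue [206. 296.] [0.4925 0.1957 0.046 ] case frame -0.0283 -0.0558
green [102. 291.] [0.4375 0.2089 0.046 ] case frame -0.0848 -0.0529
```

View pics/w6.png

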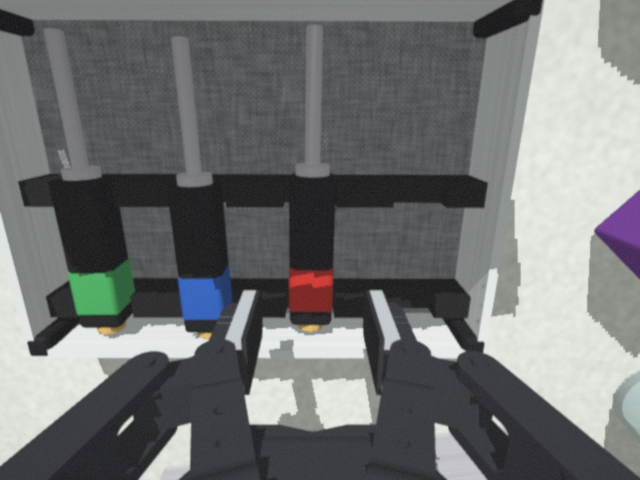

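```bash
python3 -m handwheel '[{"travel":[0.012,0,0.1],"dr":[0,0,0]},{"travel":[0,0,0.12],"dr":[0,0,0]},{"travel":[0,0,0.12],"dr":[0,0,0]},{"travel":[0,0,0.06],"dr":[0,0,0]},{"travel":[0,0,0],"dr":[0,0,0]}]' 0
python3 - <<'E'
from h import *
go([.5537,.2054,.025],-10.6)
E
```

```text
time_s: 26.6
eef_pos: [0.5641, 0.2064, 0.0416]
eef_rot: [0.005, 0.767, 0.641, 0.011]
wrist_force: [0.8, -0.8, 0.7]
opening: 0.501
eef [0.5641 0.2064 0.0416] yaw_y -10.2 t 26.6 open 0.501 F [ 0.8 -0.8  0.7]
travel total/150mm [-0.02  -0.07   0.109] |d|mm 20
dr total/30deg [ 0.042 -0.02   0.014]
```

```bash
python3 -m handwheel '[{"travel":[-0.02,-0.065,0],"dr":[0.04,-0.02,0.01]},{"travel":[0,0,0.05],"dr":[0,0,0]},{"travel":[0,0,0.03],"dr":[0,0,0]}]' 0
python3 - <<'E'
from h import *
go([.5537,.2054,.025],-10.6)
E
```

```text
time_s: 26.85
eef_pos: [0.5566, 0.2056, 0.034]
eef_rot: [0.002, 0.769, 0.639, 0.002]
wrist_force: [-0.4, 0.1, 0.1]
opening: 0.501
eef [0.5566 0.2056 0.034 ] yaw_y -10.5 t 26.9 open 0.501 F [-0.4  0.1  0.1]
travel total/150mm [-0.005 -0.019  0.06 ] |d|mm 9
dr total/30deg [ 0.011 -0.003  0.003]
```

```bash
python3 -m handwheel '[{"travel":[0,-0.018,0.04],"dr":[0.01,0,0]},{"travel":[0,0,0.02],"dr":[0,0,0]}]' 0
python3 -m handwheel '[{"travel":[0,0,0],"dr":[0,0,0]},{"travel":[0,0,0],"dr":[0,0,0]},{"travel":[0,0,0],"dr":[0,0,0]},{"travel":[0,0,0],"dr":[0,0,0]},{"travel":[0,0,0],"dr":[0,0,0]}]' -1
python3 - <<'E'
from h import *
go([.613,-.116,.15],-10.6)
E
```

```text
time_s: 27.02
eef_pos: [0.5546, 0.2063, 0.0255]
eef_rot: [0.0, 0.769, 0.64, 0.001]
wrist_force: [0.2, -0.3, -0.6]
opening: 0.5
time_s: 27.43
eef_pos: [0.5545, 0.2064, 0.025]
eef_rot: [-0.0, 0.769, 0.64, 0.001]
wrist_force: [-0.3, 0.8, -0.2]
opening: 0.261
eef [0.5545 0.2064 0.025 ] yaw_y -10.5 t 27.4 open 0.261 F [-0.3  0.8 -0.2]
travel total/150mm [-2.041  0.776 -0.836] |d|mm 351
dr total/30deg [ 0.003 -0.004  0.004]
```

```bash
python3 -m handwheel '[{"travel":[0,0,-0.1],"dr":[0,0,0]},{"travel":[0,0,-0.2],"dr":[0,0,0]},{"travel":[0,0,-0.2],"dr":[0,0,0]},{"travel":[0,0,-0.2],"dr":[0,0,0]},{"travel":[0,0,-0.14],"dr":[0,0,0]},{"travel":[-0.11,0.04,0],"dr":[0,0,0]},{"travel":[-0.227,0.086,0],"dr":[0,0,0]},{"travel":[-0.227,0.086,0],"dr":[0,0,0]},{"travel":[-0.227,0.086,0],"dr":[0,0,0]},{"travel":[-0.227,0.086,0],"dr":[0,0,0]},{"travel":[-0.227,0.086,0],"dr":[0,0,0]},{"travel":[-0.227,0.086,0],"dr":[0,0,0]},{"travel":[-0.227,0.086,0],"dr":[0,0,0]},{"travel":[-0.227,0.086,0],"dr":[0,0,0]},{"travel":[-0.11,0.04,0],"dr":[0,0,0]},{"travel":[0,0,0],"dr":[0,0,0]}]' -1
python3 - <<'E'
from h import *
go([.613,-.116,.06],-10.6)
E
```

```text
time_s: 28.77
eef_pos: [0.6128, -0.1282, 0.156]
eef_rot: [0.0, 0.767, 0.642, 0.0]
wrist_force: [-0.3, 0.3, -0.8]
opening: 0.267
eef [ 0.6128 -0.1282  0.156 ] yaw_y -10.1 t 28.8 open 0.267 F [-0.3  0.3 -0.8]
travel total/150mm [ 0.08  -0.013  0.64 ] |d|mm 97
dr total/30deg [ 0.002 -0.     0.017]
```

```bash
python3 -m handwheel '[{"travel":[0.04,0,0.1],"dr":[0,0,0.01]},{"travel":[0.04,0,0.2],"dr":[0,0,0]},{"travel":[0,0,0.2],"dr":[0,0,0]},{"travel":[0,0,0.15],"dr":[0,0,0]},{"travel":[0,0,0.15],"dr":[0,0,0]},{"travel":[0,0,0.05],"dr":[0,0,0]},{"travel":[0,0,0],"dr":[0,0,0]}]' -1
python3 - <<'E'
from h import *
go([.613,-.116,.009],-10.6)
c=viewer.get_calibration("wrist"); look("wrist","w7")
E
```

```text
time_s: 29.35
eef_pos: [0.6162, -0.1148, 0.0257]
eef_rot: [0.002, 0.769, 0.639, 0.002]
wrist_force: [-0.6, 0.7, -0.6]
opening: 0.269
eef [ 0.6162 -0.1148  0.0257] yaw_y -10.6 t 29.4 open 0.269 F [-0.6  0.7 -0.6]
travel total/150mm [-0.012 -0.02   0.111] |d|mm 17
dr total/30deg [ 0.009 -0.002  0.   ]
```

View pics/w7.png

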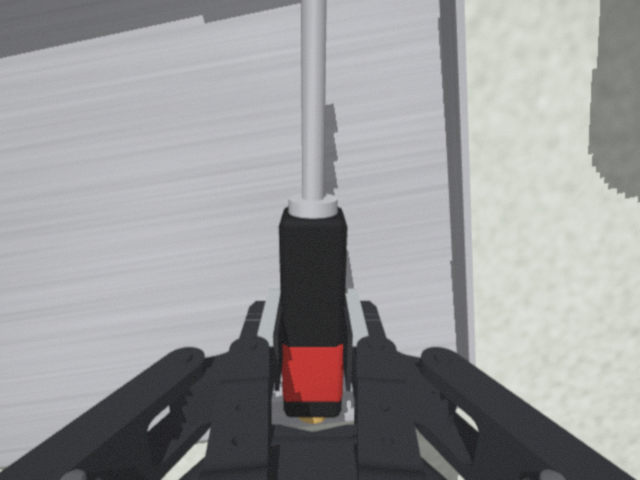

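The red probe is held level inside the tray. Next: lower, release, lift.

```bash
python3 -m handwheel '[{"travel":[-0.01,-0.02,0.05],"dr":[0,0,0]},{"travel":[0,0,0.04],"dr":[0,0,0]},{"travel":[0,0,0.015],"dr":[0,0,0]}]' -1
python3 -m handwheel '[{"travel":[0,0,0],"dr":[0,0,0]},{"travel":[0,0,0],"dr":[0,0,0]},{"travel":[0,0,0],"dr":[0,0,0]},{"travel":[0,0,-0.1],"dr":[0,0,0]},{"travel":[0,0,-0.2],"dr":[0,0,0]},{"travel":[0,0,-0.2],"dr":[0,0,0]},{"travel":[0,0,-0.2],"dr":[0,0,0]},{"travel":[0,0,-0.2],"dr":[0,0,0]},{"travel":[0,0,0],"dr":[0,0,0]}]' 0
python3 - <<'E'
from h import *
go([.4947,.2164,.12],-10.6)
E
```

```text
time_s: 29.65
eef_pos: [0.6157, -0.1158, 0.0138]
eef_rot: [0.004, 0.769, 0.639, 0.003]
wrist_force: [-0.0, 0.3, -0.7]
opening: 0.265
time_s: 30.4
eef_pos: [0.6152, -0.1164, 0.1575]
eef_rot: [0.006, 0.769, 0.639, 0.004]
wrist_force: [0.9, -0.7, 1.0]
opening: 0.5
eef [ 0.6152 -0.1164  0.1575] yaw_y -10.6 t 30.4 open 0.5 F [ 0.9 -0.7  1. ]
travel total/150mm [ 2.034 -1.2    0.231] |d|mm 356
dr total/30deg [0.028 0.002 0.001]
```

```bash
python3 -m handwheel '[{"travel":[0.11,-0.07,0],"dr":[0.01,0,0]},{"travel":[0.213,-0.126,0],"dr":[0.01,0,0]},{"travel":[0.213,-0.126,0],"dr":[0,0,0]},{"travel":[0.213,-0.126,0],"dr":[0,0,0]},{"travel":[0.213,-0.126,0],"dr":[0,0,0]},{"travel":[0.213,-0.126,0],"dr":[0,0,0]},{"travel":[0.213,-0.126,0],"dr":[0,0,0]},{"travel":[0.213,-0.126,0],"dr":[0,0,0]},{"travel":[0.213,-0.126,0],"dr":[0,0,0]},{"travel":[0.213,-0.126,0],"dr":[0,0,0]},{"travel":[0,0,0.15],"dr":[0,0,0]},{"travel":[0,0,0.15],"dr":[0,0,0]},{"travel":[0,0,0],"dr":[0,0,0]}]' 0
python3 - <<'E'
from h import *
go([.4947,.2164,.06],-10.6)
E
```

```text
time_s: 31.48
eef_pos: [0.4981, 0.2282, 0.12]
eef_rot: [0.013, 0.77, 0.637, 0.012]
wrist_force: [-0.7, -1.2, -0.7]
opening: 0.502
eef [0.4981 0.2282 0.12  ] yaw_y -10.8 t 31.5 open 0.502 F [-0.7 -1.2 -0.7]
travel total/150mm [-0.083 -0.021  0.399] |d|mm 61
dr total/30deg [ 0.067 -0.005 -0.007]
```

```bash
python3 -m handwheel '[{"travel":[-0.04,-0.01,0],"dr":[0.03,0,0]},{"travel":[-0.04,-0.01,0.1],"dr":[0.03,0,0]},{"travel":[0,0,0.15],"dr":[0,0,0]},{"travel":[0,0,0.1],"dr":[0,0,0]},{"travel":[0,0,0],"dr":[0,0,0]}]' 0
python3 - <<'E'
from h import *
go([.4947,.2164,.025],-10.6)
E
```

```text
time_s: 31.9
eef_pos: [0.4966, 0.2138, 0.0689]
eef_rot: [0.001, 0.771, 0.636, 0.004]
wrist_force: [-0.5, -0.7, -0.8]
opening: 0.499
eef [0.4966 0.2138 0.0689] yaw_y -10.9 t 31.9 open 0.499 F [-0.5 -0.7 -0.8]
travel total/150mm [ 0.013 -0.017  0.293] |d|mm 44
dr total/30deg [ 0.011 -0.01  -0.012]
```

```bash
python3 -m handwheel '[{"travel":[0.01,-0.015,0.05],"dr":[0.01,-0.01,-0.01]},{"travel":[0,0,0.1],"dr":[0,0,0]},{"travel":[0,0,0.04],"dr":[0,0,0]}]' 0
python3 - <<'E'
from h import *
go([.4947,.2164,.025],-10.6)
E
```

```text
time_s: 32.15
eef_pos: [0.4977, 0.2135, 0.0419]
eef_rot: [0.001, 0.771, 0.637, 0.001]
wrist_force: [-0.6, -0.9, -0.3]
opening: 0.501
eef [0.4977 0.2135 0.0419] yaw_y -10.9 t 32.1 open 0.501 F [-0.6 -0.9 -0.3]
travel total/150mm [ 0.015 -0.024  0.112] |d|mm 17
dr total/30deg [ 0.006 -0.001 -0.009]
```

```bash
python3 -m handwheel '[{"travel":[0.015,-0.024,0.06],"dr":[0,0,0]},{"travel":[0,0,0.05],"dr":[0,0,0]},{"travel":[0,0,0.01],"dr":[0,0,0]}]' 0
python3 -m handwheel '[{"travel":[0,0,0],"dr":[0,0,0]},{"travel":[0,0,0],"dr":[0,0,0]},{"travel":[0,0,0],"dr":[0,0,0]},{"travel":[0,0,0],"dr":[0,0,0]},{"travel":[0,0,0],"dr":[0,0,0]}]' -1
python3 - <<'E'
from h import *
go([.553,-.116,.15],-10.6)
E
```

```text
time_s: 32.4
eef_pos: [0.4954, 0.216, 0.0232]
eef_rot: [0.001, 0.771, 0.637, 0.002]
wrist_force: [-0.3, -0.0, 0.3]
opening: 0.496
time_s: 32.82
eef_pos: [0.4959, 0.2165, 0.0243]
eef_rot: [0.001, 0.771, 0.637, 0.002]
wrist_force: [0.2, -0.3, -1.1]
opening: 0.266
eef [0.4959 0.2165 0.0243] yaw_y -10.9 t 32.8 open 0.266 F [ 0.2 -0.3 -1.1]
travel total/150mm [-2.104  0.795 -0.838] |d|mm 360
dr total/30deg [ 0.008 -0.002 -0.009]
```

```bash
python3 -m handwheel '[{"travel":[0,0,-0.1],"dr":[0,0,0]},{"travel":[0,0,-0.2],"dr":[0,0,0]},{"travel":[0,0,-0.2],"dr":[0,0,0]},{"travel":[0,0,-0.2],"dr":[0,0,0]},{"travel":[0,0,-0.14],"dr":[0,0,0]},{"travel":[-0.11,0.04,0],"dr":[0,0,0]},{"travel":[-0.227,0.086,0],"dr":[0,0,0]},{"travel":[-0.227,0.086,0],"dr":[0,0,0]},{"travel":[-0.227,0.086,0],"dr":[0,0,0]},{"travel":[-0.227,0.086,0],"dr":[0,0,0]},{"travel":[-0.227,0.086,0],"dr":[0,0,0]},{"travel":[-0.227,0.086,0],"dr":[0,0,0]},{"travel":[-0.227,0.086,0],"dr":[0,0,0]},{"travel":[-0.227,0.086,0],"dr":[0,0,0]},{"travel":[-0.11,0.04,0],"dr":[0,0,0]},{"travel":[0,0,0],"dr":[0,0,0]}]' -1
python3 - <<'E'
from h import *
go([.553,-.116,.06],-10.6)
E
```

```text
time_s: 34.15
eef_pos: [0.5541, -0.1183, 0.1613]
eef_rot: [0.005, 0.768, 0.64, 0.005]
wrist_force: [-0.0, 0.6, -1.8]
opening: 0.269
eef [ 0.5541 -0.1183  0.1613] yaw_y -10.4 t 34.1 open 0.269 F [-0.   0.6 -1.8]
travel total/150mm [ 0.013 -0.019  0.675] |d|mm 101
dr total/30deg [ 0.026 -0.001  0.006]
```

```bash
python3 -m handwheel '[{"travel":[0.013,-0.019,0.1],"dr":[0.025,0,0]},{"travel":[0,0,0.2],"dr":[0,0,0]},{"travel":[0,0,0.2],"dr":[0,0,0]},{"travel":[0,0,0.2],"dr":[0,0,0]},{"travel":[0,0,0.15],"dr":[0,0,0]},{"travel":[0,0,0],"dr":[0,0,0]}]' -1
python3 - <<'E'
from h import *
go([.553,-.116,.011],-10.6)
E
```

```text
time_s: 34.65
eef_pos: [0.5512, -0.1109, 0.0275]
eef_rot: [-0.0, 0.768, 0.64, 0.001]
wrist_force: [-2.0, 0.8, -1.0]
opening: 0.267
eef [ 0.5512 -0.1109  0.0275] yaw_y -10.4 t 34.6 open 0.267 F [-2.   0.8 -1. ]
travel total/150mm [-0.031  0.018  0.11 ] |d|mm 17
dr total/30deg [ 0.002 -0.003  0.006]
```

```bash
python3 -m handwheel '[{"travel":[-0.03,0.018,0.05],"dr":[0,0,0]},{"travel":[0,0,0.04],"dr":[0,0,0]},{"travel":[0,0,0.015],"dr":[0,0,0]}]' -1
python3 -m handwheel '[{"travel":[0,0,0],"dr":[0,0,0]},{"travel":[0,0,0],"dr":[0,0,0]},{"travel":[0,0,0],"dr":[0,0,0]},{"travel":[0,0,-0.1],"dr":[0,0,0]},{"travel":[0,0,-0.2],"dr":[0,0,0]},{"travel":[0,0,-0.2],"dr":[0,0,0]},{"travel":[0,0,-0.2],"dr":[0,0,0]},{"travel":[0,0,-0.2],"dr":[0,0,0]},{"travel":[0,0,0],"dr":[0,0,0]}]' -0.2
python3 - <<'E'
from h import *
go([.4366,.2273,.12],-10.6)
E
```

```text
time_s: 34.9
eef_pos: [0.5522, -0.1124, 0.0102]
eef_rot: [-0.002, 0.767, 0.642, 0.0]
wrist_force: [-0.3, 0.3, -1.1]
opening: 0.268
time_s: 35.65
eef_pos: [0.5552, -0.1138, 0.1577]
eef_rot: [0.003, 0.767, 0.641, 0.002]
wrist_force: [0.5, -0.5, 0.4]
opening: 0.399
eef [ 0.5552 -0.1138  0.1577] yaw_y -10.2 t 35.6 open 0.399 F [ 0.5 -0.5  0.4]
travel total/150mm [ 2.098 -1.183  0.244] |d|mm 363
dr total/30deg [ 0.013 -0.001  0.013]
```

```bash
python3 -m handwheel '[{"travel":[0.11,-0.06,0],"dr":[0.01,0,0.01]},{"travel":[0.216,-0.123,0],"dr":[0.01,0,0]},{"travel":[0.216,-0.123,0],"dr":[0,0,0]},{"travel":[0.216,-0.123,0],"dr":[0,0,0]},{"travel":[0.216,-0.123,0],"dr":[0,0,0]},{"travel":[0.216,-0.123,0],"dr":[0,0,0]},{"travel":[0.216,-0.123,0],"dr":[0,0,0]},{"travel":[0.216,-0.123,0],"dr":[0,0,0]},{"travel":[0.216,-0.123,0],"dr":[0,0,0]},{"travel":[0.216,-0.123,0],"dr":[0,0,0]},{"travel":[0,0,0.15],"dr":[0,0,0]},{"travel":[0,0,0.15],"dr":[0,0,0]},{"travel":[0,0,0],"dr":[0,0,0]}]' -0.2
python3 - <<'E'
from h import *
go([.4366,.2273,.07],-10.6)
E
```

```text
time_s: 36.73
eef_pos: [0.4471, 0.2339, 0.1266]
eef_rot: [0.013, 0.77, 0.637, 0.015]
wrist_force: [-1.4, -0.1, 0.6]
opening: 0.395
eef [0.4471 0.2339 0.1266] yaw_y -10.8 t 36.7 open 0.395 F [-1.4 -0.1  0.6]
travel total/150mm [-0.059 -0.075  0.375] |d|mm 58
dr total/30deg [ 0.075 -0.012 -0.006]
```

```bash
python3 -m handwheel '[{"travel":[-0.03,-0.04,0],"dr":[0.035,-0.01,0]},{"travel":[-0.03,-0.035,0.1],"dr":[0.035,0,0]},{"travel":[0,0,0.15],"dr":[0,0,0]},{"travel":[0,0,0.1],"dr":[0,0,0]},{"travel":[0,0,0],"dr":[0,0,0]}]' -0.2
python3 - <<'E'
from h import *
go([.4366,.2273,.025],-10.6)
c=viewer.get_calibration("wrist"); im=look("wrist","w8")
hsv=cv2.cvtColor(im,cv2.COLOR_RGB2HSV); H,S,V=[hsv[...,i].astype(int) for i in range(3)]
r=rect((H>50)&(H<80)&(S>120)&(V>60)); print(r.tolist()); u=r.mean(0); p=cast(c,u,.046); print(u.round(),p.round(4), ((p[:2]-[.5306,.2453])@[.983,-.184]).round(4), ((p[:2]-[.5306,.2453])@YC).round(4))
E
```

```text
time_s: 37.15
eef_pos: [0.4369, 0.2252, 0.0759]
eef_rot: [0.001, 0.771, 0.637, 0.003]
wrist_force: [-1.0, -0.1, -0.8]
opening: 0.398
eef [0.4369 0.2252 0.0759] yaw_y -10.9 t 37.1 open 0.398 F [-1.  -0.1 -0.8]
travel total/150mm [ 0.012 -0.006  0.34 ] |d|mm 51
dr total/30deg [ 0.009 -0.007 -0.011]
[[285.0, 285.0], [331.0, 285.0], [331.0, 329.0], [285.0, 329.0]]
[308. 307.] [0.4314 0.2085 0.046 ] -0.0907 -0.0544
```

View pics/w8.png

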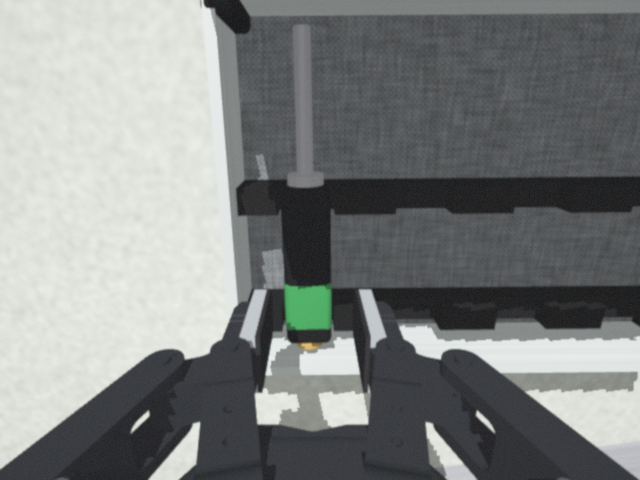

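```bash
python3 -m handwheel '[{"travel":[0.01,-0.012,0.05],"dr":[0.01,-0.01,-0.01]},{"travel":[0,0,0.08],"dr":[0,0,0]}]' -0.2
python3 - <<'E'
from h import *
go([.4360,.2273,.025],-10.6)
E
```

```text
time_s: 37.37
eef_pos: [0.4392, 0.2268, 0.0604]
eef_rot: [0.002, 0.77, 0.638, 0.002]
wrist_force: [0.5, 0.1, 0.6]
opening: 0.399
eef [0.4392 0.2268 0.0604] yaw_y -10.7 t 37.4 open 0.399 F [0.5 0.1 0.6]
travel total/150mm [-0.001 -0.023  0.236] |d|mm 36
dr total/30deg [ 0.01  -0.002 -0.005]
```

```bash
python3 -m handwheel '[{"travel":[0,-0.023,0.04],"dr":[0.01,0,0]},{"travel":[0,-0.01,0.06],"dr":[0,0,0]},{"travel":[0,0,0.02],"dr":[0,0,0]}]' -0.2
python3 - <<'E'
from h import *
go([.4360,.2273,.025],-10.6)
E
```

```text
time_s: 37.62
eef_pos: [0.435, 0.2274, 0.042]
eef_rot: [-0.0, 0.771, 0.637, 0.001]
wrist_force: [-0.7, -0.5, -0.2]
opening: 0.402
eef [0.435  0.2274 0.042 ] yaw_y -10.8 t 37.6 open 0.402 F [-0.7 -0.5 -0.2]
travel total/150mm [0.    0.007 0.114] |d|mm 17
dr total/30deg [ 0.001 -0.003 -0.007]
```

```bash
python3 -m handwheel '[{"travel":[0,0.005,0.06],"dr":[0,0,0]},{"travel":[0,0,0.05],"dr":[0,0,0]},{"travel":[0,0,0.01],"dr":[0,0,0]}]' -0.2
python3 -m handwheel '[{"travel":[0,0,0],"dr":[0,0,0]},{"travel":[0,0,0],"dr":[0,0,0]},{"travel":[0,0,0],"dr":[0,0,0]},{"travel":[0,0,0],"dr":[0,0,0]},{"travel":[0,0,0],"dr":[0,0,0]}]' -1
python3 - <<'E'
from h import *
go([.488,-.116,.15],-10.6)
E
```

```text
time_s: 37.87
eef_pos: [0.4362, 0.2275, 0.0229]
eef_rot: [-0.0, 0.77, 0.638, 0.001]
wrist_force: [-0.2, 0.6, 0.3]
opening: 0.401
time_s: 38.28
eef_pos: [0.4364, 0.2277, 0.0227]
eef_rot: [-0.0, 0.77, 0.638, 0.001]
wrist_force: [-0.6, 0.4, -1.7]
opening: 0.266
eef [0.4364 0.2277 0.0227] yaw_y -10.8 t 38.3 open 0.266 F [-0.6  0.4 -1.7]
travel total/150mm [-2.185  0.767 -0.851] |d|mm 370
dr total/30deg [ 0.002 -0.003 -0.006]
```

```bash
python3 -m handwheel '[{"travel":[0,0,-0.1],"dr":[0,0,0]},{"travel":[0,0,-0.2],"dr":[0,0,0]},{"travel":[0,0,-0.2],"dr":[0,0,0]},{"travel":[0,0,-0.2],"dr":[0,0,0]},{"travel":[0,0,-0.14],"dr":[0,0,0]},{"travel":[-0.12,0.04,0],"dr":[0,0,0]},{"travel":[-0.235,0.083,0],"dr":[0,0,0]},{"travel":[-0.235,0.083,0],"dr":[0,0,0]},{"travel":[-0.235,0.083,0],"dr":[0,0,0]},{"travel":[-0.235,0.083,0],"dr":[0,0,0]},{"travel":[-0.235,0.083,0],"dr":[0,0,0]},{"travel":[-0.235,0.083,0],"dr":[0,0,0]},{"travel":[-0.235,0.083,0],"dr":[0,0,0]},{"travel":[-0.235,0.083,0],"dr":[0,0,0]},{"travel":[-0.12,0.04,0],"dr":[0,0,0]},{"travel":[0,0,0],"dr":[0,0,0]}]' -1
python3 - <<'E'
from h import *
go([.488,-.116,.06],-10.6)
E
```

```text
time_s: 39.62
eef_pos: [0.4876, -0.1199, 0.1564]
eef_rot: [0.003, 0.768, 0.64, 0.002]
wrist_force: [0.2, 0.6, -0.9]
opening: 0.272
eef [ 0.4876 -0.1199  0.1564] yaw_y -10.4 t 39.6 open 0.272 F [ 0.2  0.6 -0.9]
travel total/150mm [ 0.026 -0.006  0.643] |d|mm 96
dr total/30deg [0.013 0.    0.008]
```

```bash
python3 -m handwheel '[{"travel":[0.02,0,0.1],"dr":[0.01,0,0]},{"travel":[0,0,0.2],"dr":[0,0,0]},{"travel":[0,0,0.2],"dr":[0,0,0]},{"travel":[0,0,0.2],"dr":[0,0,0]},{"travel":[0,0,0.12],"dr":[0,0,0]},{"travel":[0,0,0],"dr":[0,0,0]}]' -1
python3 - <<'E'
from h import *
go([.488,-.116,.010],-10.6)
E
```

```text
time_s: 40.12
eef_pos: [0.4903, -0.1168, 0.0317]
eef_rot: [0.003, 0.769, 0.639, 0.002]
wrist_force: [-1.4, 0.2, -0.2]
opening: 0.271
eef [ 0.4903 -0.1168  0.0317] yaw_y -10.6 t 40.1 open 0.271 F [-1.4  0.2 -0.2]
travel total/150mm [ 0.002 -0.017  0.145] |d|mm 22
dr total/30deg [ 0.015  0.001 -0.   ]
```

```bash
python3 -m handwheel '[{"travel":[0,-0.017,0.06],"dr":[0.01,0,0]},{"travel":[0,0,0.06],"dr":[0,0,0]},{"travel":[0,0,0.02],"dr":[0,0,0]}]' -1
python3 -m handwheel '[{"travel":[0,0,0],"dr":[0,0,0]},{"travel":[0,0,0],"dr":[0,0,0]},{"travel":[0,0,0],"dr":[0,0,0]},{"travel":[0,0,-0.1],"dr":[0,0,0]},{"travel":[0,0,-0.2],"dr":[0,0,0]},{"travel":[0,0,-0.2],"dr":[0,0,0]},{"travel":[0,0,-0.2],"dr":[0,0,0]},{"travel":[0,0,-0.2],"dr":[0,0,0]},{"travel":[0,0,-0.25],"dr":[0,0,0]},{"travel":[0,0,-0.25],"dr":[0,0,0]},{"travel":[-0.2,0,-0.25],"dr":[0,0,0]},{"travel":[-0.25,0,0],"dr":[0,0,0]},{"travel":[-0.25,0,0],"dr":[0,0,0]},{"travel":[0,0,0],"dr":[0,0,0]}]' -0.2
python3 - <<'E'
from h import *
go([.5646,.4078,.36],79.4); look("wrist","w9"); look("top","t9",(150,160,540,360),2)
E
```

```text
time_s: 40.37
eef_pos: [0.4881, -0.1146, 0.0107]
eef_rot: [0.001, 0.769, 0.639, 0.001]
wrist_force: [-0.1, 0.1, -0.7]
opening: 0.272
time_s: 41.53
eef_pos: [0.472, -0.2163, 0.278]
eef_rot: [0.013, 0.767, 0.642, 0.004]
wrist_force: [-0.8, -0.5, -0.0]
opening: 0.4
eef [ 0.472  -0.2163  0.278 ] yaw_y -10.2 t 41.5 open 0.4 F [-0.8 -0.5 -0. ]
travel total/150mm [ 4.198 -0.113 -0.595] |d|mm 636
dr total/30deg [ 0.021  0.053 -2.986]
```

View pics/w9.png

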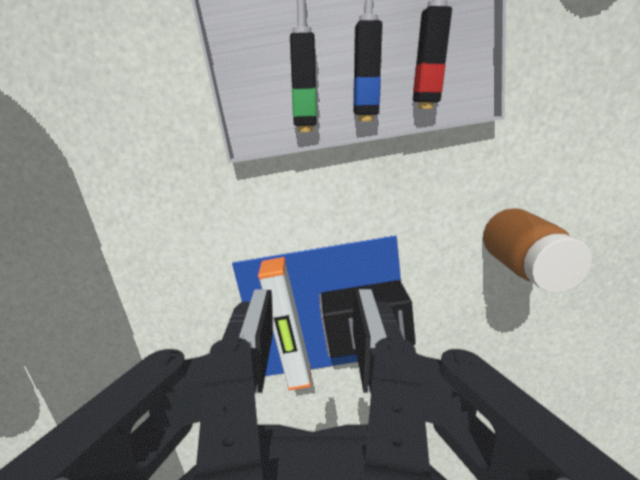

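All three probes lie in the tray (green (304,80), blue (367,68), red (432,52)), and the level and indicator are on the mat. Next I'll regrip the handle and close the lid.

```bash
python3 -m handwheel '[{"travel":[0.1,0,-0.18],"dr":[0,0.02,0]},{"travel":[0.2,0,-0.18],"dr":[0,0.02,0]},{"travel":[0.2,0,-0.15],"dr":[0,0,0]},{"travel":[0.25,-0.008,-0.05],"dr":[0,0,0]},{"travel":[0.25,-0.008,0],"dr":[0,0,0]},{"travel":[0.25,-0.008,0],"dr":[0,0,0]},{"travel":[0.25,-0.008,0],"dr":[0,0,0]},{"travel":[0.25,-0.008,0],"dr":[0,0,0]},{"travel":[0.25,-0.008,0],"dr":[0,0,0]},{"travel":[0.25,-0.008,0],"dr":[0,0,0]},{"travel":[0.25,-0.008,0],"dr":[0,0,0]},{"travel":[0.25,-0.008,0],"dr":[0,0,0]},{"travel":[0.25,-0.008,0],"dr":[0,0,0]},{"travel":[0.25,-0.008,0],"dr":[0,0,0]},{"travel":[0.25,-0.008,0],"dr":[0,0,0]},{"travel":[0.25,-0.008,0],"dr":[0,0,0]},{"travel":[0.2,0,0],"dr":[0,0,0]},{"travel":[0.2,0,0],"dr":[0,0,0]}]' 0
python3 -m handwheel '[{"travel":[0,0,0],"dr":[0,0,-0.23]},{"travel":[0,0,0],"dr":[0,0,-0.23]},{"travel":[0,0,0],"dr":[0,0,-0.23]},{"travel":[0,0,0],"dr":[0,0,-0.23]},{"travel":[0,0,0],"dr":[0,0,-0.23]},{"travel":[0,0,0],"dr":[0,0,-0.23]},{"travel":[0,0,0],"dr":[0,0,-0.23]},{"travel":[0,0,0],"dr":[0,0,-0.23]},{"travel":[0,0,0],"dr":[0,0,-0.23]},{"travel":[0,0,0],"dr":[0,0,-0.23]},{"travel":[0,0,0],"dr":[0,0,-0.23]},{"travel":[0,0,0],"dr":[0,0,-0.23]},{"travel":[0,0,0],"dr":[0,0,-0.23]}]' 0
python3 - <<'E'
from h import *
go([.566,.427,.243],79.4)
c=viewer.get_calibration("wrist"); look("wrist","w10"); 
for s in (-.049,0,.049): print(proj(c,[.564+s*.983,.425-s*.184,.2616]).round())
E
```

```text
time_s: 43.13
eef_pos: [0.5469, 0.4516, 0.3718]
eef_rot: [-0.003, 0.763, 0.646, 0.011]
wrist_force: [-0.0, -0.5, 0.2]
opening: 0.499
time_s: 44.22
eef_pos: [0.5211, 0.4767, 0.3587]
eef_rot: [-0.007, 0.054, 0.998, 0.007]
wrist_force: [-0.1, 0.3, -0.4]
opening: 0.502
eef [0.5211 0.4767 0.3587] yaw_y 83.8 t 44.2 open 0.502 F [-0.1  0.3 -0.4]
travel total/150mm [-0.344 -0.306  0.763] |d|mm 134
dr total/30deg [ 0.023 -0.027  0.147]
[248. 236.]
[246. 301.]
[244. 360.]
```

View pics/w10.png

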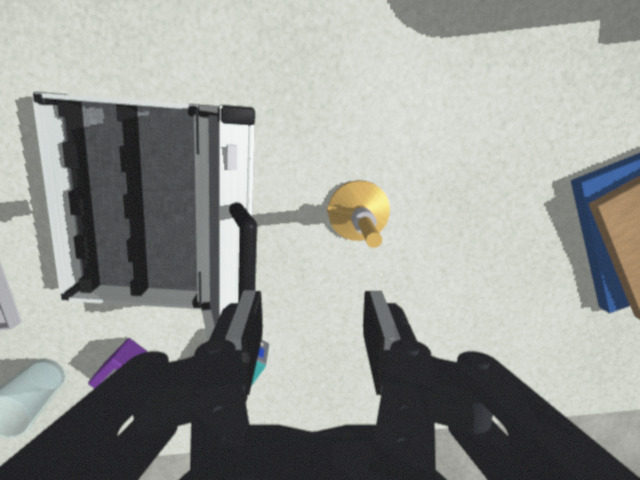

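```bash
python3 -m handwheel '[{"travel":[-0.11,-0.1,0],"dr":[0.02,-0.02,0.07]},{"travel":[-0.11,-0.1,0],"dr":[0,0,0.07]},{"travel":[-0.11,-0.1,0],"dr":[0,0,0]},{"travel":[0,0,0.1],"dr":[0,0,0]},{"travel":[0,0,0.15],"dr":[0,0,0]},{"travel":[0,0,0],"dr":[0,0,0]}]' 0
python3 - <<'E'
from h import *
go([.565,.426,.243],79.4)
E
```

```text
time_s: 44.77
eef_pos: [0.5612, 0.4258, 0.3187]
eef_rot: [-0.002, 0.097, 0.995, -0.001]
wrist_force: [-1.2, 0.2, -0.7]
opening: 0.502
eef [0.5612 0.4258 0.3187] yaw_y 78.9 t 44.8 open 0.502 F [-1.2  0.2 -0.7]
travel total/150mm [-0.026  0.007  0.505] |d|mm 76
dr total/30deg [-0.003 -0.007 -0.018]
```

```bash
python3 -m handwheel '[{"travel":[-0.02,0,0.1],"dr":[0,0,0]},{"travel":[0,0,0.15],"dr":[0,0,0]},{"travel":[0,0,0.13],"dr":[0,0,0]},{"travel":[0,0,0.08],"dr":[0,0,0]},{"travel":[0,0,0.04],"dr":[0,0,0]}]' 0
python3 - <<'E'
from h import *
go([.565,.426,.243],79.4)
E
```

```text
time_s: 45.18
eef_pos: [0.5641, 0.426, 0.2461]
eef_rot: [-0.0, 0.104, 0.995, -0.0]
wrist_force: [0.2, -0.6, -0.3]
opening: 0.502
eef [0.5641 0.426  0.2461] yaw_y 78.1 t 45.2 open 0.502 F [ 0.2 -0.6 -0.3]
travel total/150mm [-0.006  0.001  0.021] |d|mm 3
dr total/30deg [-0.    -0.    -0.043]
```

```bash
python3 -m handwheel '[{"travel":[0,0,0.02],"dr":[0,0,-0.04]},{"travel":[0,0,0],"dr":[0,0,0]},{"travel":[0,0,0],"dr":[0,0,0]},{"travel":[0,0,0],"dr":[0,0,0]},{"travel":[0,0,0],"dr":[0,0,0]},{"travel":[0,0,0],"dr":[0,0,0]}]' -1
python3 - <<'E'
from h import *
arc(range(105,65,-5))
E
```

```text
time_s: 45.68
eef_pos: [0.5633, 0.4257, 0.2429]
eef_rot: [-0.001, 0.093, 0.996, -0.002]
wrist_force: [0.8, -0.1, -4.4]
opening: 0.116
lid est 110.1 r 0.2303 along x -0.001 F [ 0.8 -0.1 -4.4] tau [ 0.01 -0.07  0.05] open 0.116 t 45.7
105 [-0.007 -0.129 -0.046]
100 [-0.    -0.129 -0.036]
95 [-0.    -0.132 -0.024]
90 [-0.    -0.133 -0.013]
85 [-0.    -0.134 -0.001]
80 [-0.    -0.133  0.011]
75 [-0.    -0.132  0.022]
70 [-0.    -0.129  0.034]
eef [0.5633 0.4257 0.2429] yaw_y 79.3 t 45.7 open 0.116 F [ 0.8 -0.1 -4.4]
travel total/150mm [0. 0. 0.] |d|mm 0
dr total/30deg [-0.006 -0.004 -0.003]
```

Gripped: opening 0.116, radius 0.2303, lid at 110°. Closing now.

```bash
python3 -m handwheel '[{"travel":[0,-0.129,-0.046],"dr":[0,0,0]},{"travel":[0,-0.129,-0.036],"dr":[0,0,0]},{"travel":[0,-0.132,-0.024],"dr":[0,0,0]},{"travel":[0,-0.133,-0.013],"dr":[0,0,0]},{"travel":[0,-0.134,0],"dr":[0,0,0]},{"travel":[0,-0.133,0.011],"dr":[0,0,0]}]' -1
python3 - <<'E'
from h import *
arc(range(80,30,-5))
E
```

```text
time_s: 46.18
eef_pos: [0.5429, 0.3145, 0.2628]
eef_rot: [0.003, 0.091, 0.996, 0.006]
wrist_force: [0.2, 2.3, -8.8]
opening: 0.115
lid est 81.3 r 0.2326 along x -0.0007 F [ 0.2  2.3 -8.8] tau [ 0.6   0.07 -0.  ] open 0.115 t 46.2
80 [-0.004 -0.034  0.02 ]
75 [ 0.001 -0.132  0.02 ]
70 [ 0.001 -0.13   0.032]
65 [ 0.001 -0.127  0.043]
60 [ 0.001 -0.123  0.054]
55 [ 0.001 -0.117  0.064]
50 [ 0.001 -0.111  0.074]
45 [ 0.001 -0.105  0.084]
40 [ 0.001 -0.097  0.092]
35 [ 0.001 -0.088  0.1  ]
eef [0.5429 0.3145 0.2628] yaw_y 79.6 t 46.2 open 0.115 F [ 0.2  2.3 -8.8]
travel total/150mm [0. 0. 0.] |d|mm 0
dr total/30deg [0.026 0.011 0.007]
```

```bash
python3 -m handwheel '[{"travel":[0,-0.1,0.03],"dr":[0.02,0.01,0]},{"travel":[0,-0.125,0.033],"dr":[0,0,0]},{"travel":[0,-0.127,0.043],"dr":[0,0,0]},{"travel":[0,-0.123,0.054],"dr":[0,0,0]},{"travel":[0,-0.117,0.064],"dr":[0,0,0]},{"travel":[0,-0.111,0.074],"dr":[0,0,0]},{"travel":[0,-0.105,0.084],"dr":[0,0,0]}]' -1
python3 - <<'E'
from h import *
arc(range(45,-1,-5))
E
```

```text
time_s: 46.77
eef_pos: [0.5213, 0.1963, 0.2157]
eef_rot: [0.006, 0.09, 0.996, 0.008]
wrist_force: [-5.5, -4.0, 12.9]
opening: 0.12
lid est 49.2 r 0.2332 along x -0.0003 F [-5.5 -4.  12.9] tau [-0.89  0.88 -0.02] open 0.12 t 46.8
45 [-0.001 -0.074  0.087]
40 [ 0.001 -0.097  0.092]
35 [ 0.001 -0.089  0.1  ]
30 [ 0.001 -0.08   0.107]
25 [ 0.001 -0.07   0.114]
20 [ 0.001 -0.06   0.12 ]
15 [ 0.001 -0.049  0.124]
10 [ 0.001 -0.038  0.128]
5 [ 0.001 -0.027  0.131]
0 [ 0.001 -0.015  0.133]
eef [0.5213 0.1963 0.2157] yaw_y 79.7 t 46.8 open 0.12 F [-5.5 -4.  12.9]
travel total/150mm [0. 0. 0.] |d|mm 0
dr total/30deg [0.034 0.018 0.01 ]
```

```bash
python3 -m handwheel '[{"travel":[0,-0.07,0.087],"dr":[0.02,0.01,0]},{"travel":[0,-0.097,0.092],"dr":[0,0,0]},{"travel":[0,-0.089,0.1],"dr":[0,0,0]},{"travel":[0,-0.08,0.107],"dr":[0,0,0]},{"travel":[0,-0.07,0.114],"dr":[0,0,0]}]' -1
python3 - <<'E'
from h import *
arc(range(25,-1,-5))
E
```

```text
time_s: 47.18
eef_pos: [0.5104, 0.1364, 0.1441]
eef_rot: [0.004, 0.091, 0.996, 0.006]
wrist_force: [0.6, 7.1, -4.4]
opening: 0.112
lid est 25.9 r 0.2327 along x 0.0001 F [ 0.6  7.1 -4.4] tau [ 1.42 -0.13 -0.04] open 0.112 t 47.2
25 [0.001 0.004 0.03 ]
20 [ 0.001 -0.059  0.12 ]
15 [ 0.001 -0.049  0.125]
10 [ 0.001 -0.038  0.128]
5 [ 0.001 -0.026  0.131]
0 [ 0.001 -0.015  0.133]
eef [0.5104 0.1364 0.1441] yaw_y 79.6 t 47.2 open 0.112 F [ 0.6  7.1 -4.4]
travel total/150mm [0. 0. 0.] |d|mm 0
dr total/30deg [0.026 0.014 0.006]
```

```bash
python3 -m handwheel '[{"travel":[0,-0.04,0.12],"dr":[0.02,0.01,0]},{"travel":[0,-0.049,0.125],"dr":[0,0,0]},{"travel":[0,-0.038,0.12],"dr":[0,0,0]},{"travel":[0,-0.026,0.12],"dr":[0,0,0]}]' -1
python3 - <<'E'
from h import *
arc([0])
E
```

```text
time_s: 47.52
eef_pos: [0.5061, 0.1128, 0.0714]
eef_rot: [0.001, 0.092, 0.996, 0.002]
wrist_force: [-1.4, 6.8, -1.3]
opening: 0.108
lid est 6.9 r 0.2309 along x 0.0003 F [-1.4  6.8 -1.3] tau [1.48 0.02 0.08] open 0.108 t 47.5
0 [ 0.003 -0.016  0.184]
eef [0.5061 0.1128 0.0714] yaw_y 79.5 t 47.5 open 0.108 F [-1.4  6.8 -1.3]
travel total/150mm [0. 0. 0.] |d|mm 0
dr total/30deg [0.008 0.005 0.002]
```

```bash
python3 -m handwheel '[{"travel":[0,-0.008,0.1],"dr":[0,0,0]},{"travel":[0,-0.006,0.08],"dr":[0,0,0]},{"travel":[0,0,0.02],"dr":[0,0,0]},{"travel":[0,0,0],"dr":[0,0,0]}]' -1
python3 - <<'E'
from h import *
arc([0])
E
```

```text
time_s: 47.85
eef_pos: [0.5091, 0.1103, 0.0454]
eef_rot: [0.003, 0.092, 0.996, 0.002]
wrist_force: [-6.7, 1.5, -1.5]
opening: 0.109
lid est 0.4 r 0.2297 along x 0.0037 F [-6.7  1.5 -1.5] tau [0.27 0.64 0.21] open 0.109 t 47.9
0 [ 0.024 -0.003  0.011]
eef [0.5091 0.1103 0.0454] yaw_y 79.5 t 47.9 open 0.109 F [-6.7  1.5 -1.5]
travel total/150mm [0. 0. 0.] |d|mm 0
dr total/30deg [0.009 0.012 0.002]
```

```bash
python3 -m handwheel '[{"travel":[0,0,0],"dr":[0,0,0]},{"travel":[0,0,0],"dr":[0,0,0]},{"travel":[0,0,0],"dr":[0,0,0]},{"travel":[0,0,-0.05],"dr":[0,0,0]},{"travel":[0,0,-0.15],"dr":[0,0,0]},{"travel":[0,0,-0.2],"dr":[0,0,0]},{"travel":[0,0,-0.2],"dr":[0,0,0]},{"travel":[0,0,-0.2],"dr":[0,0,0]},{"travel":[0,0,-0.2],"dr":[0,0,0]},{"travel":[0,0,-0.2],"dr":[0,0,0]},{"travel":[0.2,0,-0.1],"dr":[0,0,0]},{"travel":[0.25,0,0],"dr":[0,0,0]},{"travel":[0.25,0,0],"dr":[0,0,0]},{"travel":[0.25,0,0],"dr":[0,0,0]},{"travel":[0,0,0],"dr":[0,0,0]}]' -0.3
python3 - <<'E'
from h import *
go([.5,.1,.3],79.4); t=look("top","t11"); s=look("scene","s11")
c=cv2.resize(t[160:360,150:540],None,fx=1.9,fy=1.4,interpolation=2); d=cv2.resize(s[170:345,80:460],(c.shape[1],300),interpolation=2)
cv2.imwrite("pics/fin.png",np.vstack([c,d])[:,:,::-1]); print(c.shape)
E
```

```text
time_s: 49.1
eef_pos: [0.3679, 0.1358, 0.2595]
eef_rot: [0.013, 0.094, 0.996, 0.003]
wrist_force: [0.5, -0.3, -0.3]
opening: 0.351
eef [0.3679 0.1358 0.2595] yaw_y 79.3 t 49.1 open 0.351 F [ 0.5 -0.3 -0.3]
travel total/150mm [-0.916 -0.068 -0.248] |d|mm 143
dr total/30deg [ 0.015  0.047 -0.005]
(280, 741, 3)
```

View pics/fin.png

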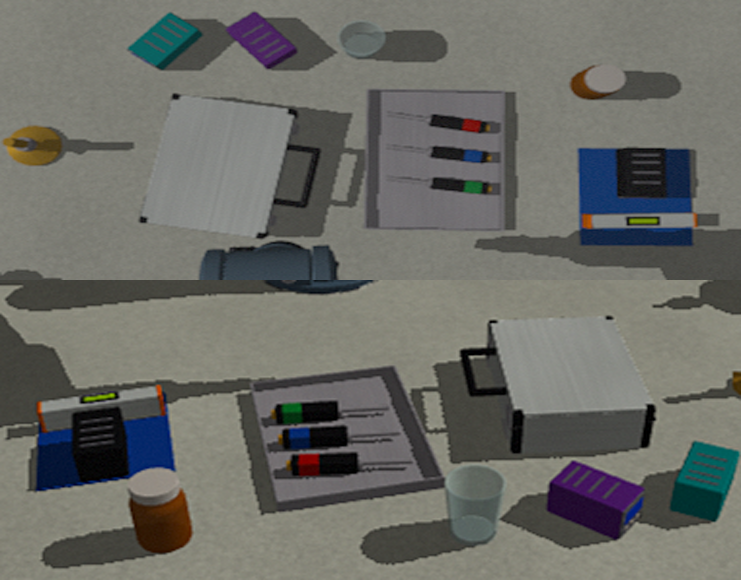

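Run:
```python
from h import *
a=cv2.imread("pics/scene0.png");b=cv2.imread("pics/s11.png")
for n,(x0,y0,x1,y1) in dict(handle=(314,207,334,240),case_front=(340,240,420,272),tray=(205,225,245,300)).items():
    r=cv2.matchTemplate(cv2.resize(b[y0-6:y1+6,x0-6:x1+6],None,fx=4,fy=4),cv2.resize(a[y0:y1,x0:x1],None,fx=4,fy=4),cv2.TM_CCOEFF_NORMED); _,v,_,l=cv2.minMaxLoc(r); print(n,round(v,3),"shift px",l[0]/4-6,l[1]/4-6)
c=viewer.get_calibration("scene"); print("bar px for +7mm",proj(c,[.5053,.1101,.0705])-proj(c,[.5053,.1101,.0625]))
t=cv2.cvtColor(cv2.imread("pics/t11.png"),cv2.COLOR_BGR2HSV); H,S,V=[t[...,i].astype(int) for i in range(3)]; c=viewer.get_calibration("top")
m=lambda k,x0,y0,x1,y1:[(k&((np.arange(640)>=x0)&(np.arange(640)<x1))[None]&((np.arange(480)>=y0)&(np.arange(480)<y1))[:,None])][0]
u=rect(m((H>25)&(H<45)&(S>120),440,260,540,350)).mean(0); print("level",cast(c,u,.043))
u=rect(m((V<55),440,255,540,312)).mean(0); print("ind",cast(c,u,.058))
for n,k in dict(red=((H<8)|(H>172))&(S>150),blue=(H>105)&(H<125)&(S>150),green=(H>50)&(H<80)&(S>120)).items(): print(n,"band",cast(c,rect(m(k,345,225,415,322)).mean(0),.027)[:2].round(3))
o=ctrl.get_obs(); print(o["wrist_force"],o["time_s"])
```

```text
handle 0.998 shift px 0.0 0.0
case_front 0.601 shift px 0.0 0.0
tray 0.211 shift px -0.25 0.0
bar px for +7mm [ 0.06990013 -2.44414008]
level [ 0.4174817  -0.38230741  0.043     ]
ind [ 0.51231092 -0.37825053  0.058     ]
red band [ 0.611 -0.134]
blue band [ 0.549 -0.135]
green band [ 0.486 -0.134]
[ 0.60173435 -0.69191923  0.49416857] 49.2
```

```bash
python3 -c "
from bench import ctrl; print(ctrl.hand_in())"
```

```text
the job is handed in; nothing more can be done
None
```

The job is done and handed in at about 49 s of the 210 s allowed; the hand-in gives no verdict, so the results below are from my own checks.

**What I did:** I moved the level and then the indicator from the lid onto the blue mat. I swung the lid over by its handle to about 109° (its stop is at 110°) and let go; it was still open in the next picture. The case held three probes (red, blue and green), and slot +90 was empty. I laid all three flat in the tray, then gripped the handle again, closed the lid and let go.

**Last checks:**
- **Lid:** in the scene camera the handle is back at its starting pixel with no shift, where 8 mm of lift would show as 2.4 px. The lid reads as shut.
- **Mat:** the level is at (0.417, -0.382) and the indicator at (0.512, -0.378). Both are well inside the mat and neither was knocked.
- **Probes:** the three colour bands are at y ≈ -0.134 and x = 0.61, 0.55 and 0.49. The last picture shows all three lying flat with their stem ends inside the walls.
- **Bystanders:** the beaker, burner, jar and the two look-alike boxes look undisturbed, by eye only.
- **Robot:** it is clear of everything, and the last wrist force was below 1 N.

**Disagreements:**
- While opening, the handle's radius read up to 242 mm instead of 230, probably because the bar slid in the fingers. It read 230 mm again on regripping.
- Two image matches against the first picture scored low: tray edge 0.21 and case front 0.60. I put this down to changed shadows and the moved objects, because both still showed at most 0.25 px of shift.

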